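# Key and pulley onto a gear drive shaft

## Task

Take the loose steel key from its foam block and drop it upright into the slot of the gear drive's upright shaft, all the way to the bottom. Then take the toothed pulley, turn it so that its keyway matches the key, and slide it down the shaft gently until it sits fully home on the shaft's shoulder; feel for the fit and force nothing. Leave the screwdriver, bottle and bearing ring where they are.

Things in the scene. Friction and masses are not known exactly. Their poses are not given: they have to be found in the camera images.
- drive: Gear drive, fixed to the bench: grey housing 110 x 110 mm on a foot 130 x 130 mm, flat top 60 mm over the bench, motor 54 mm thick lying out to 140 mm along +x. Origin on the bench under its upright steel output shaft. More than 35 N between the drive and the key or pulley counts as forcing. Self-locking gears keep the shaft from turning.
- shaft_axis (a point): Point on the shaft's axis, level with the top of its shoulder (60 mm in diameter, flat top 88 mm over the bench); z up, x along the motor. A blind pocket 28 mm deep, 11.5 mm wide, reaching from 8 to 20.5 mm from the axis, goes down into the shoulder as the lower end of the shaft's slot. On this shoulder the pulley comes to rest.
- shaft_top (a point): Centre of the shaft's upper end, 118 mm over the bench: shaft 30 mm in diameter, 30 mm long above the shoulder. A slot 11.5 mm wide, floor 8 mm from the axis, runs down one side, open at the top and outwards, on into the shoulder's pocket. It faces +x only roughly: the shaft was left turned up to 0.6 rad (34 degrees) either way, an angle not given; see or feel it.
- key_center (a point): Middle of a loose square steel key bar, 10 x 10 x 54 mm, 42 g, ends bevelled 0.8 mm, upright in a foam block; z along it, x and y square to its sides. Home in the pocket, this point is 1 mm below the shoulder's top, 13 to 15.5 mm from the axis, and the bar's top 4 mm below the shaft's top. Let go with its foot in the pocket, it falls home by its weight.
- key_foam: White foam block 110 x 90 x 34 mm, fixed, with three square holes 12 mm wide and 26 mm deep in a row along y; the key stands in the middle one with its upper 28 mm out (key's top 62 mm over the bench). Origin under its centre.
- hub_center (a point): Middle (axis, half-way up) of an aluminium toothed pulley, 0.2 kg, 34 mm high, axis upright. Lower 20 mm: rim 68 mm in diameter. Upper 14 mm: boss 54 mm in diameter with two flats 44 mm apart facing +y and -y, to grip. Through bore 31.5 mm, mouth bevelled 1.5 mm; one keyway 12 mm wide, out to 23.5 mm from the axis, on +x. Home: 17 mm above the shoulder's top.
- hub_foam: White foam slab 120 x 120 x 30 mm, fixed, on which the pulley stands (pulley's top 64 mm over the bench). Origin under its centre.
- screwdriver: Black-handled screwdriver, 170 mm long, lying on the bench; bystander. Origin at its middle, x along it.
- oil_bottle: White oil bottle with black cap, 40 mm in diameter, 85 mm high; bystander. Origin at the centre of its foot.
- bearing: Plain steel bearing ring, 42 mm in diameter, 12 mm high; bystander. Origin at the centre of its underside.
There are look-alikes about, which are no part of the job. Several things have the shape of the drive; the one meant has the colours described above.

How it is judged:
By the outcome, as a careful person would: the job done as asked, in the order asked, and still so for the second after the job is handed in, with the robot touching nothing.
It also fails if it takes over 72 s, if anything falls off the work surface, if the arm or the gripper's body presses on something with over 40 N, if the wrist force passes 120 N, or if a joint passes its speed limit or range.

## Robot

A 6-joint arm with a two-finger parallel gripper is mounted at the origin on the work surface. World frame = base frame: x ahead of the robot, y to its left, z up, the work surface at z = 0. Lengths are in m, angles in degrees, forces in N, time in s.
With the tool pointing down it reaches from about 0.35 to 0.875 m from the base axis. Payload 4.2 kg.
Tool frame: the origin (TCP) lies on the front face of the gripper's body, between the roots of the fingers; the fingertips stand 70 mm ahead of it and the grasp point (between the pads) lies 51 mm ahead of it; x points along the fingers, y is the direction in which the jaws open and shut, and the axes are right-handed (so a half turn about x gives the same grasp; the last joint's range is limited). The gripper opens to 87 mm and grips with 3 to 60 N. Pads are 19 mm wide; open, the fingers measure 117 mm over their backs; the gripper's body (75 mm by 190 mm) begins 51 mm behind the grasp point.
Start: joints at [-58.178, 22.042, 0.453, 0, -68.411, -14.817], TCP at [0.183, -0.598, 0.292] pointing down, gripper open.
Joint ranges: [-179.83, 179.83], [-69.29, 118.12], [-61.27, 80.66], [-181.25, 117.63], [-171.15, -9.14], [-177.46, 177.46]. Speed limits (degrees/s): [159.86, 159.86, 180, 180, 180, 180].

## Interface

Orientations are given as a 3x3 rotation matrix whose columns are the frame's x, y, z axes.
In Python, from station import r, viewer, spotter gives the robot as it stands.
- The arm moves only by the tool move_arm, never from a script. Its argument "series" is a list that holds one entry, the list of rows, each a list of 7 numbers: the turn, a rotation vector about the world's x, y, z scaled (see below), then the shift along the world's x, y, z scaled (see below), then the opening, from 0 (shut) to 1 (fully open). A call has 1 to 20 rows; each row shifts and turns the pose as measured when the row begins; what a row does not reach is not made up. The controller multiplies each number of a shift by 60 mm and each number of a turn by 8 degrees. A row lasts 1/8 s, in which the tool goes at most 62.5 mm and 10.7 degrees, less where a joint would pass 70% of its speed; a pose out of reach is approached as far as the arm can. A call with a number of a shift or a turn outside -1 to 1 is refused whole. A call with a gripper value outside its range is refused whole. The fingers move at their own pace and stop on an object; the grip force is fixed at half the most. Time passes only in rows, so rows that do not move let the fingers close. It gives the time, the measured TCP pose, the force and the opening at its end, in the units of the state.
- r.sense(): the state, without advancing time (a new reading comes with each control period).
- viewer.capture(name): name is "side" or "top"; returns (picture, depth): 420x560x3 uint8, red, green, blue; 420x560 float32, m along the optical axis (not along the pixel's ray), 0 where there is no reading.
- viewer.camera_params(name): a dict with "mtx" (3x3 intrinsics, pixels), "pose" (4x4, takes a point from camera to world coordinates). Camera axes: x right, y down, z forward; pixel columns grow to the right and rows downward; lengths in m; the calibration is good to about 2 mm. A picture is of the moment at which its call begins. camera_params takes no time and is no camera call.
- r.finish_job(): hands the job in, once; it reports no verdict.
Trained networks look in the newest picture that a camera, given by its name, has taken for a name from the list of things; names that differ only in an ending like _2 or _b are one class to them, and where a whole thing is asked for, a point or a joint stands for the part that bears it (a point fixed in the world has none). Each returns a list of dicts, best first, with "conf" (0 to 1); they miss things now and then, are a little off and sometimes report something else, mostly with a low value. They report only what shows in the picture. A call takes as long as a camera call. They do not tell look-alikes from the thing itself.
- spotter.find_in(camera, name): "centre" ([column, row] in pixels, amid what is visible of it).
- spotter.trace(camera, name): "mask" (420x560 bool, what is visible of it) and "centre" ([column, row] in pixels, amid what is visible of it).
The state is a dict: "time_s": time; "joints": joint angles; "joint_velocities": joint speeds; "effort": joint torques, N m; "tcp_pos": TCP position; "ee_rot": TCP orientation; "wrist_force": force on the tool from outside, world axes, zero at the start; "moment": the same for the moment, N m; "gripper_width": opening from 0.0 (shut) to 1.0 (fully open).
Only numpy, scipy, OpenCV 4.12 (cv2) and the standard library are available. Lean on these libraries where they do the work, as an engineer would, in place of code of your own. Each camera call takes 0.05 s, during which the arm holds its last target.

## Working session

There is one attempt and no reset: what is moved stays moved. The work goes in short steps, Python scripts to look and compute and a tool call to move; the robot and the scene stay as the last step left them, time stands still between calls to the robot, and variables do not carry over. Pictures are saved under pics/ and viewed, and the job is handed in when it is done.

Besides the shell and the picture viewer there is one more tool, called after "Emit:" by a JSON object that holds its "op" and its "data". move_arm: Moves the arm, as the interface text tells. Its arguments: {"type":"object","properties":{"series":{"type":"array","items":{"type":"array","items":{"type":"array","items":{"type":"number","minimum":-1,"maximum":1}}}}},"required":["series"]}

```bash
ls; mkdir -p pics; cat > h.py <<'E'
import numpy as np, cv2
from station import r, viewer, spotter
def cap(n,name):
    p,d=viewer.capture(n); cv2.imwrite(f'pics/{name}.png',p[:,:,::-1]); np.savez(f'/tmp/{name}.npz',p=p,d=d); return p,d
def world(n,u,v,d):
    c=viewer.camera_params(n);K=np.array(c['mtx']);T=np.array(c['pose'])
    u=np.asarray(u,float);v=np.asarray(v,float);d=np.asarray(d,float)
    P=np.stack([(u-K[0,2])/K[0,0]*d,(v-K[1,2])/K[1,1]*d,d],-1)
    return P@T[:3,:3].T+T[:3,3]
def atz(n,u,v,z):
    a=world(n,u,v,np.ones_like(np.asarray(u,float)));c=np.array(viewer.camera_params(n)['pose'])[:3,3]
    return c+(a-c)*((z-c[2])/(a[...,2:3]-c[2]))
def proj(n,P):
    c=viewer.camera_params(n);K=np.array(c['mtx']);T=np.array(c['pose'])
    q=(np.asarray(P)-T[:3,3])@T[:3,:3]; q=q@K.T; return q[...,:2]/q[...,2:]
E
python3 - <<'E'
from h import *
np.set_printoptions(precision=3,suppress=True)
for n in('top','side'):
    cap(n,n+'0'); c=viewer.camera_params(n); print(n,c['mtx'],c['pose'])
    for k in('drive','key_center','hub_center','key_foam','shaft_top','hub_foam','oil_bottle','bearing','screwdriver'):
        print(k,[(np.round(f['centre']),round(f['conf'],2)) for f in spotter.find_in(n,k)])
s=r.sense();print(s)
E
```

```text
pics
top [[464.491   0.    273.619]
 [  0.    464.491 211.114]
 [  0.      0.      1.   ]] [[ 0.02  -0.98   0.198  0.232]
 [-1.    -0.023 -0.01  -0.015]
 [ 0.014 -0.197 -0.98   1.25 ]
 [ 0.     0.     0.     1.   ]]
drive [(array([357., 266.]), 0.87), (array([166., 301.]), 0.69), (array([251., 155.]), 0.68)]
key_center []
hub_center [(array([373., 211.]), 0.82)]
key_foam [(array([166., 217.]), 0.83)]
shaft_top [(array([256., 157.]), 0.83), (array([354., 269.]), 0.6)]
hub_foam [(array([370., 212.]), 0.6)]
oil_bottle [(array([371., 131.]), 0.68)]
bearing []
screwdriver [(array([262., 215.]), 0.75)]
side [[413.567   0.    269.861]
 [  0.    413.567 208.981]
 [  0.      0.      1.   ]] [[-0.834 -0.261  0.487  0.027]
 [-0.552  0.419 -0.721  0.621]
 [-0.016 -0.87  -0.494  0.558]
 [ 0.     0.     0.     1.   ]]
drive [(array([387., 218.]), 0.95), (array([295., 380.]), 0.94), (array([193., 235.]), 0.83)]
key_center []
hub_center [(array([321., 188.]), 0.81)]
key_foam [(array([183., 330.]), 0.78)]
shaft_top [(array([387., 220.]), 0.95), (array([190., 233.]), 0.83)]
hub_foam [(array([316., 198.]), 0.83), (array([191., 236.]), 0.72), (array([260., 255.]), 0.5)]
oil_bottle [(array([251., 174.]), 0.7)]
bearing [(array([117., 278.]), 0.77), (array([192., 236.]), 0.17)]
screwdriver [(array([258., 255.]), 0.82)]
{'time_s': 1.0, 'joints': array([-58.178,  22.043,   0.453,   0.001, -68.411, -14.815]), 'joint_velocities': array([ 0.053,  0.056, -0.006, -0.022,  0.   , -0.056]), 'effort': array([  0.001, -39.048,  18.762,   4.224,   0.016,  -0.   ]), 'tcp_pos': array([ 0.183, -0.598,  0.292]), 'ee_rot': array([[-0.   , -0.292,  0.956],
       [ 0.   ,  0.956,  0.292],
       [-1.   ,  0.   , -0.   ]]), 'wrist_force': array([-0.025,  0.236, -0.129]), 'moment': array([ 0.008, -0.036, -0.004]), 'gripper_width': 0.9979276939152089}
```

View pics/top0.png

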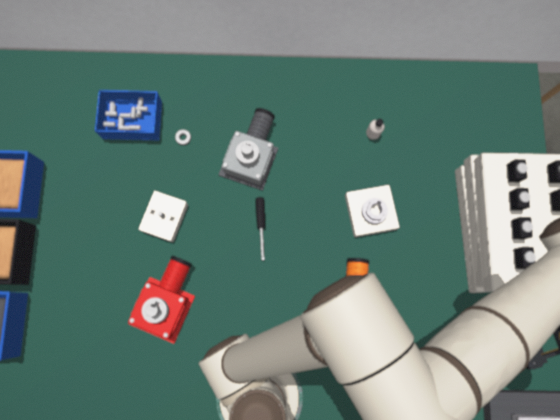

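View pics/side0.png

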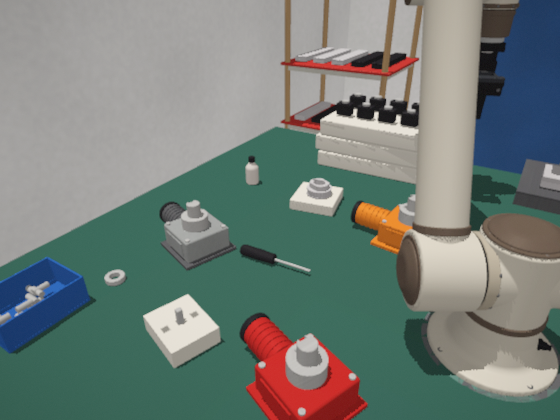

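The grey drive is at top (250,155) and side (195,230). Its look-alikes are the red drive at top (163,305) and the orange one at top (357,268), and I choose the grey. The key stands in the foam at top (163,215) and side (180,315). The pulley is at top (374,210) and side (319,188), with the bystanders nearby.

```bash
python3 - <<'E'
import cv2,numpy as np
a=cv2.imread('pics/top0.png');b=cv2.imread('pics/side0.png')
def z(i,u,v,w):
    return cv2.resize(i[v-w:v+w,u-w:u+w],(390,390)[::1],interpolation=cv2.INTER_CUBIC) 
o=[z(a,248,152,28),z(a,373,210,28),z(a,163,215,28),z(b,195,218,40)]
o=[cv2.resize(x,(300,300)) for x in o]
cv2.imwrite('pics/crop0.png',np.vstack([np.hstack(o[:2]),np.hstack(o[2:])]))
E
```

```text
(no output)
```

View pics/crop0.png

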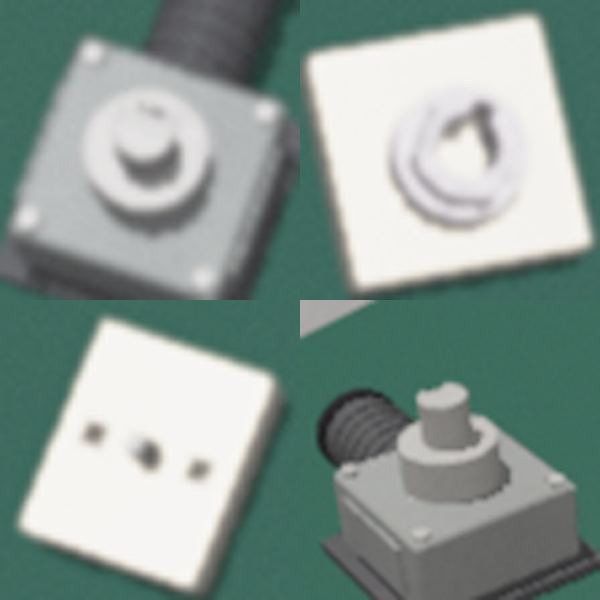

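```bash
python3 - <<'E'
from h import *
np.set_printoptions(precision=4,suppress=True,linewidth=150)
vv,uu=np.mgrid[0:420,0:560]
for n in('top','side'):
    z=np.load(f'/tmp/{n}0.npz');d=z['d'];W=world(n,uu,vv,d)
    np.save(f'/tmp/W{n}.npy',W)
    m=(d>0)
    for nm,(u,v) in dict(drive=((250,153) if n=='top' else (195,215)),key=((163,215) if n=='top' else (180,318)),hub=((374,210) if n=='top' else (319,188))).items():
        w=35;s=np.s_[v-w:v+w,u-w:u+w];P=W[s][m[s]]
        h,e=np.histogram(P[:,2],bins=np.arange(-.01,.13,.002));print(n,nm,[(round(float(e[i]),3),int(h[i])) for i in range(len(h)) if h[i]>8])
E
```

```text
top drive [(-0.008, 10), (-0.006, 59), (-0.004, 194), (-0.002, 547), (0.0, 657), (0.002, 531), (0.004, 249), (0.006, 134), (0.008, 94), (0.01, 82), (0.012, 29), (0.014, 15), (0.018, 10), (0.024, 15), (0.028, 14), (0.03, 14), (0.032, 11), (0.034, 11), (0.036, 13), (0.038, 16), (0.04, 26), (0.042, 16), (0.044, 24), (0.046, 33), (0.048, 37), (0.05, 46), (0.052, 57), (0.054, 76), (0.056, 192), (0.058, 335), (0.06, 417), (0.062, 300), (0.064, 116), (0.066, 29), (0.068, 9), (0.082, 9), (0.084, 38), (0.086, 57), (0.088, 84), (0.09, 60), (0.092, 32), (0.114, 11), (0.116, 31), (0.118, 31), (0.12, 19)]
top key [(-0.006, 100), (-0.004, 398), (-0.002, 842), (0.0, 1038), (0.002, 662), (0.004, 265), (0.006, 67), (0.008, 25), (0.012, 11), (0.014, 9), (0.016, 13), (0.018, 15), (0.022, 9), (0.024, 13), (0.026, 13), (0.028, 47), (0.03, 164), (0.032, 345), (0.034, 407), (0.036, 261), (0.038, 116), (0.04, 14)]
top hub [(-0.006, 61), (-0.004, 312), (-0.002, 692), (0.0, 883), (0.002, 595), (0.004, 239), (0.006, 57), (0.008, 13), (0.01, 14), (0.012, 12), (0.014, 10), (0.016, 11), (0.018, 10), (0.02, 9), (0
[... 1134 characters left out ...]
, (0.008, 29), (0.01, 35), (0.012, 36), (0.014, 32), (0.016, 39), (0.018, 50), (0.02, 37), (0.022, 56), (0.024, 51), (0.026, 57), (0.028, 65), (0.03, 77), (0.032, 651), (0.034, 1478), (0.036, 117), (0.042, 11), (0.06, 9), (0.062, 20)]
side hub [(-0.002, 223), (0.0, 1654), (0.002, 1000), (0.004, 88), (0.006, 52), (0.008, 54), (0.01, 56), (0.012, 57), (0.014, 61), (0.016, 48), (0.018, 55), (0.02, 56), (0.022, 55), (0.024, 56), (0.026, 70), (0.028, 102), (0.03, 381), (0.032, 166), (0.034, 50), (0.036, 46), (0.038, 38), (0.04, 37), (0.042, 47), (0.044, 39), (0.046, 25), (0.048, 36), (0.05, 82), (0.052, 44), (0.054, 26), (0.056, 19), (0.058, 24), (0.06, 26), (0.062, 35), (0.064, 43), (0.066, 32)]
```

```bash
cat > fit.py <<'E'
from h import *
from scipy.optimize import minimize
def rot(P,a):
    c,s=np.cos(a),np.sin(a);return np.stack([c*P[...,0]+s*P[...,1],-s*P[...,0]+c*P[...,1],P[...,2]],-1)
def box(P,lo,hi):
    lo=np.array(lo);hi=np.array(hi);q=np.abs(P-(lo+hi)/2)-(hi-lo)/2
    return np.linalg.norm(np.maximum(q,0),axis=-1)+np.minimum(q.max(-1),0)
def cyl(P,R,z0,z1):
    a=np.hypot(P[...,0],P[...,1])-R;b=np.abs(P[...,2]-(z0+z1)/2)-(z1-z0)/2
    return np.hypot(np.maximum(a,0),np.maximum(b,0))+np.minimum(np.maximum(a,b),0)
mx,mn=np.maximum,np.minimum
def f_drive(P,p):
    Q=P-np.array([p[0],p[1],0]);B=rot(Q,p[2]);S=rot(Q,p[3])
    d=mn(box(B,[-.055,-.055,0],[.055,.055,.06]),box(B,[-.065,-.065,0],[.065,.065,.006]))
    M=np.stack([B[...,2]-.03,B[...,1],B[...,0]],-1)
    d=mn(d,cyl(M,.027,.05,.14))
    s=mn(cyl(Q,.03,.05,.088),cyl(Q,.015,.05,.118))
    s=mx(s,-box(S,[.008,-.00575,.06],[.0205,.00575,.2]))
    return mn(mn(d,s),P[...,2])
def f_hub(P,p):
    Q=P-np.array([p[0],p[1],0]);B=rot(Q,p[2]);F=rot(Q,p[3])
    s=mn(cyl(Q,.034,.03,.05),mx(cyl(Q,.027,.03,.064),np.abs(B[...,1])-.022))
    s=mx(s,-cyl(Q,.01575,0.03,.1));s=mx(s,-box(B,[0,-.006,.03],[.0235,.006,.1]))
    return mn(mn(s,box(F,[-.06,-.06,0],[.06,.06,.03])if len(p)<6 else box(rot(P-np.array([p[4],p[5],0]),p[3]),[-.06,-.06,0],[.06,.06,.03])),P[...,2])
def f_key(P,p):
    B=rot(P-np.array([p[0],p[1],0]),p[2]);s=box(B,[-.055,-.045,0],[.055,.045,.034])
    for k in(-1,0,1): s=mx(s,-box(B,[-.006,-.006+k*p[3],.008],[.006,.006+k*p[3],.1]))
    K=rot(P-np.array([p[4],p[5],0]),p[6])
    return mn(mn(s,box(K,[-.005,-.005,.008],[.005,.005,.062])),P[...,2])
def render(cam,us,vs,f,p,off=(0,0,0)):
    T=np.array(viewer.camera_params(cam)['pose']);o=T[:3,3]+np.array(off)
    D=world(cam,us,vs,np.ones_like(us,float))-T[:3,3];L=np.linalg.norm(D,axis=-1,keepdims=True);Dn=D/L
    t=np.full(us.shape,.3)
    for _ in range(45): t=t+f(o+Dn*t[...,None],p)
    return t/L[...,0]
def fit(cams,f,p0,boxes,fname='0',wt={'top':.003,'side':.0012},zoff=True,iters=1500):
    data=[]
    for c in cams:
        d=np.load(f'/tmp/{c}{fname}.npz')['d'];u,v,w=boxes[c]
        V,U=np.mgrid[v-w:v+w,u-w:u+w];dd=d[v-w:v+w,u-w:u+w];m=dd>0
        data.append((c,U[m],V[m],dd[m]))
    def cost(x):
        p=x*sc+p0;J=0
        for c,U,V,dd in data:
            e=(render(c,U,V,f,p)-dd);e=(e-np.median(e))/wt[c];J+=np.mean(mn(np.abs(e),4.))
        return J
    p0=np.array(p0,float);sc=np.full(len(p0),.004)
    for i in range(len(p0)):
        if i in f.ang: sc[i]=.1
    sim=np.vstack([np.zeros(len(p0)),np.eye(len(p0))])
    R=minimize(cost,np.zeros(len(p0)),method='Nelder-Mead',options=dict(maxfev=iters,xatol=.01,fatol=1e-4,initial_simplex=sim))
    return R.x*sc+p0,R.fun
f_drive.ang=(2,3);f_hub.ang=(2,3);f_key.ang=(2,6)
E
cat > go.py <<'E'
from fit import *
import sys
from multiprocessing import Pool
np.set_printoptions(precision=4,suppress=True,linewidth=150)
d0=atz('top',np.array(248.),np.array(150.),.118)[:2];h0=atz('top',np.array(373.),np.array(210.),.05)[:2];k0=atz('top',np.array(163.),np.array(216.),.034)[:2]
jobs=[]
for cs in(('top',),('side',),('top','side')):
    for a in (-.75,0.,.3): jobs.append(('drive',cs,[*d0,-.35,a]))
    for a in(-.8,-.4): jobs.append(('hub',cs,[*h0,a,.15,*h0]))
    jobs.append(('key',cs,[*k0,-.35,.022,*k0,-.35]))
bx=dict(drive=dict(top=(250,150,38),side=(195,218,48)),hub=dict(top=(373,210,34),side=(318,192,36)),key=dict(top=(163,215,34),side=(181,328,44)))
F=dict(drive=f_drive,hub=f_hub,key=f_key)
def go(j): return j,fit(j[1],F[j[0]],j[2],bx[j[0]])
if __name__=='__main__':
    print(d0,h0,k0)
    with Pool() as P:
        for j,(p,c) in P.imap(go,jobs): print(j[0],j[1],p,round(c,4),flush=True)
E
nproc; time OMP_NUM_THREADS=1 timeout 560 python3 go.py
```

```text
4
[0.618  0.0422] [ 0.4832 -0.2899] [0.4573 0.2663]
drive ('top',) [ 0.6233  0.047  -0.3143 -0.6774] 0.864
drive ('top',) [ 0.6233  0.0471 -0.3156 -0.2414] 0.8613
drive ('top',) [ 0.6233  0.047  -0.3143  0.0523] 0.8655
hub ('top',) [ 0.4833 -0.2944 -0.6881  0.1996  0.4877 -0.2924] 0.7363
hub ('top',) [ 0.4832 -0.2944 -0.3783  0.2031  0.4879 -0.2923] 0.7064
key ('top',) [ 0.459   0.2694 -0.3155  0.0285  0.4567  0.2672 -0.3389] 0.6832
drive ('side',) [ 0.6251  0.0451 -0.3155 -0.8396] 1.7355
drive ('side',) [ 0.6251  0.0451 -0.3153 -0.1072] 1.7341multiprocessing.pool.RemoteTraceback: 
"""
Traceback (most recent call last):
  File "go.py", line 13, in go
    def go(j): return j,fit(j[1],F[j[0]],j[2],bx[j[0]])
                        ~~~^^^^^^^^^^^^^^^^^^^^^^^^^^^^
  File "fit.py", line 51, in fit
    R=minimize(cost,np.zeros(len(p0)),method='Nelder-Mead',options=dict(maxfev=iters,xatol=.01,fatol=1e-4,initial_simplex=sim))
  File "fit.py", line 45, in cost
    e=(render(c,U,V,f,p)-dd);e=(e-np.median(e))/wt[c];J+=np.mean(mn(np.abs(e),4.))
       ~~~~~~^^^^^^^^^^^
  File "fit.py", line 31, in render
    T=np.array(viewer.camera_params(cam)['pose']);o=T[:3,3]+np.array(off)
               ~~~~~~~~~~~~~~~~~~~~^^^^^
ValueError: time passes only in moves, steps and waits
"""

The above exception was the direct cause of the following exception:

Traceback (most recent call last):
  File "go.py", line 17, in <module>
    for j,(p,c) in P.imap(go,jobs): print(j[0],j[1],p,round(c,4),flush=True)
                   ~~~~~~^^^^^^^^^
ValueError: time passes only in moves, steps and waits

real	0m31.097s
user	1m51.416s
sys	0m7.808s
```

```bash
python3 - <<'E'
from h import *
import pickle
pickle.dump({n:{k:np.array(v) for k,v in viewer.camera_params(n).items() if k in('mtx','pose')} for n in('top','side')},open('cam.pkl','wb'))
print(r.sense()['time_s'])
E
cat > h2.py <<'E'
import numpy as np,cv2,pickle
class V:
    C=pickle.load(open('cam.pkl','rb'))
    def camera_params(s,n): return s.C[n]
viewer=V()
E
sed -n '/^def world/,$p' h.py >> h2.py; sed -i 's/from h import/from h2 import/' fit.py
cat > go.py <<'E'
from fit import *
from multiprocessing import Pool
np.set_printoptions(precision=4,suppress=True,linewidth=150)
jobs=[]
for cs in(('top',),('side',),('top','side')):
    if 1:
        jobs.append(('drive',cs,[.624,.046,-.315,-.1]))
        jobs.append(('hub',cs,[.4833,-.2944,-.38,.2,.488,-.2923]))
        jobs.append(('key',cs,[.459,.2694,-.3155,.0285,.457,.267,-.34]))
bx=dict(drive=dict(top=(250,150,38),side=(195,218,48)),hub=dict(top=(373,210,34),side=(318,192,36)),key=dict(top=(163,215,34),side=(181,328,44)))
F=dict(drive=f_drive,hub=f_hub,key=f_key)
def go(j): return j,fit(j[1],F[j[0]],j[2],bx[j[0]])
if __name__=='__main__':
    with Pool() as P:
        for j,(p,c) in P.imap(go,jobs): print(j[0],j[1],p,round(c,4),flush=True)
E
OMP_NUM_THREADS=1 timeout 560 python3 go.py
```

```text
1.0
drive ('top',) [ 0.6232  0.047  -0.3157 -0.0478] 0.8635
hub ('top',) [ 0.4832 -0.2944 -0.3848  0.204   0.4878 -0.2922] 0.7061
key ('top',) [ 0.459   0.2693 -0.3148  0.0281  0.4588  0.2694 -0.3507] 0.6711
drive ('side',) [ 0.625   0.0451 -0.3152 -0.0798] 1.7353
hub ('side',) [ 0.4854 -0.2981 -0.317   0.2034  0.4897 -0.2957] 1.8261
key ('side',) [ 0.4597  0.2685 -0.3157  0.0281  0.4595  0.2686 -0.3398] 0.8486
drive ('top', 'side') [ 0.6243  0.0459 -0.3114 -0.1036] 2.7069
hub ('top', 'side') [ 0.4839 -0.2954 -0.3529  0.199   0.4885 -0.2939] 2.7194
key ('top', 'side') [ 0.4593  0.2687 -0.3156  0.0282  0.4593  0.2688 -0.3197] 1.5662
```

```bash
python3 - <<'E'
from fit import *
from scipy.optimize import minimize
# small window fit of slot angle using depth w/ per-cam pose
for c,xy,b in(('top',(.6232,.047),(248,149,13)),('side',(.625,.0451),(194,211,14))):
    d=np.load(f'/tmp/{c}0.npz')['d'];u,v,w=b;V_,U=np.mgrid[v-w:v+w,u-w:u+w];dd=d[v-w:v+w,u-w:u+w]
    print(c,[(a,round(float(np.mean(mn(np.abs(render(c,U,V_,f_drive,[*xy,-.315,a])-dd),.015)))*1e3,3)) for a in np.round(np.arange(-1.1,.5,.1),2)])
a=cv2.imread('pics/top0.png');b=cv2.imread('pics/side0.png')
o=[]
for im,n,xy,(u,v,w) in((a,'top',(.6232,.047),(248,149,16)),(b,'side',(.625,.0451),(194,211,20))):
  for ang in (None,-.1,-.3):
    s=400//(2*w);c=cv2.resize(im[v-w:v+w,u-w:u+w],(266,266),interpolation=cv2.INTER_CUBIC);s=266/(2*w)
    if ang is not None:
        R=np.array([[np.cos(ang),-np.sin(ang)],[np.sin(ang),np.cos(ang)]])
        q=np.array([[.0138,.00575],[.008,.00575],[.008,-.00575],[.0138,-.00575]])@R.T+xy
        q=proj(n,np.c_[q,np.full(4,.118)]);q=(q-[u-w-.5,v-w-.5])*s
        cv2.polylines(c,[q.round().astype(int)],False,(0,0,255),1)
    o.append(c)
cv2.imwrite('pics/slot0.png',np.vstack([np.hstack(o[:3]),np.hstack(o[3:])]))
E
```

```text
top [(np.float64(-1.1), 2.702), (np.float64(-1.0), 2.629), (np.float64(-0.9), 2.587), (np.float64(-0.8), 2.529), (np.float64(-0.7), 2.514), (np.float64(-0.6), 2.428), (np.float64(-0.5), 2.4), (np.float64(-0.4), 2.3), (np.float64(-0.3), 2.376), (np.float64(-0.2), 2.395), (np.float64(-0.1), 2.468), (np.float64(0.0), 2.486), (np.float64(0.1), 2.598), (np.float64(0.2), 2.634), (np.float64(0.3), 2.662), (np.float64(0.4), 2.693)]
side [(np.float64(-1.1), 3.29), (np.float64(-1.0), 3.278), (np.float64(-0.9), 3.268), (np.float64(-0.8), 3.246), (np.float64(-0.7), 3.221), (np.float64(-0.6), 3.2), (np.float64(-0.5), 3.184), (np.float64(-0.4), 3.148), (np.float64(-0.3), 3.132), (np.float64(-0.2), 3.161), (np.float64(-0.1), 3.192), (np.float64(0.0), 3.222), (np.float64(0.1), 3.276), (np.float64(0.2), 3.275), (np.float64(0.3), 3.306), (np.float64(0.4), 3.336)]
```

View pics/slot0.png

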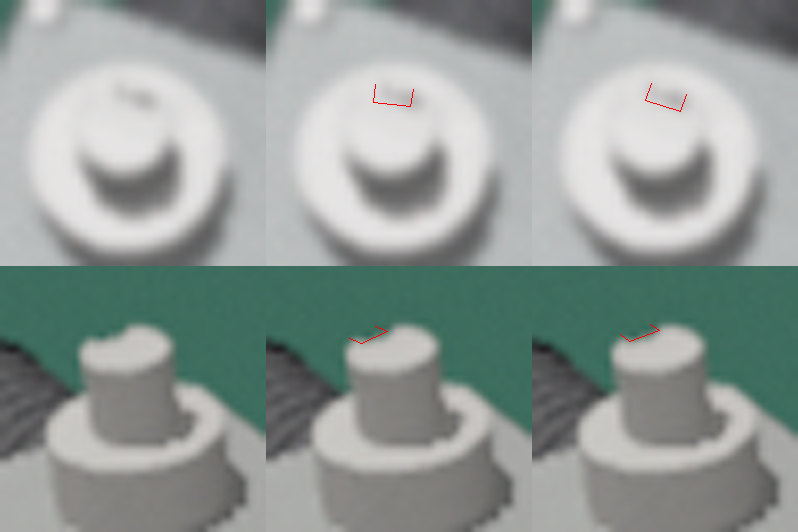

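```bash
python3 - <<'E'
from h import *
for n in('top','side'):
    A=[viewer.capture(n) for _ in range(8)]
    D=np.array([a[1] for a in A]);print(n,np.median(D.std(0)))
    D=np.where(D>0,D,np.nan);d=np.nan_to_num(np.nanmedian(D,0));p=np.mean([a[0] for a in A],0)
    np.savez(f'/tmp/{n}A.npz',p=p,d=d)
print(r.sense()['time_s'])
E
cat > go2.py <<'E'
from fit import *
from multiprocessing import Pool
np.set_printoptions(precision=4,suppress=True,linewidth=150)
jobs=[]
B=dict(drive=dict(top=(250,150,38),side=(195,218,48)),hub=dict(top=(373,210,34),side=(318,192,36)),key=dict(top=(163,215,34),side=(181,328,44)),shaft=dict(top=(248,149,15),side=(194,211,17)),hubs=dict(top=(373,210,18),side=(318,188,18)))
F=dict(drive=f_drive,hub=f_hub,key=f_key,shaft=f_drive,hubs=f_hub)
for cs in(('top',),('side',)):
    for a in(-.2,-.45): jobs.append(('shaft',cs,[.624,.046,-.315,a]))
    jobs.append(('drive',cs,[.624,.046,-.315,-.3]))
    jobs.append(('hub',cs,[.484,-.2954,-.38,.2,.488,-.2923]))
    jobs.append(('hubs',cs,[.484,-.2954,-.3,.2,.488,-.2923]))
    jobs.append(('key',cs,[.459,.269,-.3155,.028,.459,.269,-.34]))
def go(j): return j,fit(j[1],F[j[0]],j[2],B[j[0]],'A',wt=dict(top=.0015,side=.0008))
if __name__=='__main__':
    with Pool() as P:
        for j,(p,c) in P.imap(go,jobs): print(j[0],j[1],p,round(c,4),flush=True)
E
OMP_NUM_THREADS=1 timeout 560 python3 go2.py
```

```text
top 0.002244667
side 0.0016296171
1.8
shaft ('top',) [ 0.6232  0.0469 -0.386  -0.1434] 0.7287
shaft ('top',) [ 0.6232  0.0469 -0.3616 -0.3737] 0.7035
drive ('top',) [ 0.6232  0.0469 -0.3204 -0.2604] 0.9314
hub ('top',) [ 0.4832 -0.2945 -0.3441  0.2025  0.4878 -0.2925] 0.612
hubs ('top',) [ 0.4832 -0.2945 -0.3903  0.2208  0.4922 -0.292 ] 0.6102
key ('top',) [ 0.4591  0.2694 -0.3152  0.028   0.459   0.2693 -0.3263] 0.5524
shaft ('side',) [ 0.625   0.0451 -0.1722 -0.3212] 1.0398
shaft ('side',) [ 0.625   0.0451 -0.1817 -0.3893] 1.036
drive ('side',) [ 0.625   0.0451 -0.3168 -0.2557] 1.5218
hub ('side',) [ 0.4851 -0.2976 -0.341   0.2032  0.4911 -0.295 ] 1.5804
hubs ('side',) [ 0.4854 -0.2977 -0.3022  0.2136  0.4913 -0.2954] 1.3419
key ('side',) [ 0.4597  0.2685 -0.3154  0.0279  0.4596  0.2685 -0.2906] 0.5611
```

Both cameras agree to about 2 mm on every object. The key is at about (0.4594, 0.269) with yaw −18°. The shaft is at about (0.624, 0.046) with the slot near −0.37 rad. The hub is at about (0.4842, −0.296) with yaw about −0.34. I'm moving toward the key now.

Emit:
{"op": "move_arm", "data": {"series": [[[0, 0, -0.9, 0.62, 0.74, 0, 1], [0, 0, -0.9, 0.62, 0.74, 0, 1], [0, 0, -0.9, 0.62, 0.74, 0, 1], [0, 0, -0.9, 0.62, 0.74, 0, 1], [0, 0, -0.8, 0.62, 0.74, 0, 1], [0, 0, 0, 0.62, 0.74, 0, 1], [0, 0, 0, 0.62, 0.74, 0, 1], [0, 0, 0, 0.62, 0.74, 0, 1], [0, 0, 0, 0.62, 0.74, 0, 1], [0, 0, 0, -0.12, 0.97, 0, 1], [0, 0, 0, -0.12, 0.97, 0, 1], [0, 0, 0, -0.12, 0.97, 0, 1], [0, 0, 0, -0.12, 0.97, 0, 1], [0, 0, 0, -0.12, 0.97, 0, 1], [0, 0, 0, -0.12, 0.97, 0, 1], [0, 0, 0, -0.12, 0.97, 0, 1], [0, 0, 0, 0, 0.5, 0, 1]]]}}

```text
time_s: 3.92
tcp_pos: [0.4735, 0.2656, 0.2947]
ee_rot: [[0.01, 0.335, 0.942], [-0.001, 0.942, -0.335], [-1.0, 0.002, 0.01]]
wrist_force: [0.3, -0.2, 1.0]
gripper_width: 1.0
```

```bash
cat > ang.py <<'E'
from fit import *
# angle scan w/ averaged depth
for c,xy,b in(('top',(.6232,.0469),(248,146,9)),('side',(.625,.0451),(192,204,12))):
    d=np.load(f'/tmp/{c}A.npz')['d'];u,v,w=b;V_,U=np.mgrid[v-w:v+w,u-w:u+w];dd=d[v-w:v+w,u-w:u+w]
    print(c,[(round(float(a),2),round(float(np.mean(mn(np.abs(render(c,U,V_,f_drive,[*xy,-.315,a])-dd),.02)))*1e3,3)) for a in np.arange(-.6,0,.04)])
for c,xy,b in(('top',(.4832,-.2945),(373,209,14)),('side',(.4853,-.2977),(319,187,16))):
    d=np.load(f'/tmp/{c}A.npz')['d'];u,v,w=b;V_,U=np.mgrid[v-w:v+w,u-w:u+w];dd=d[v-w:v+w,u-w:u+w]
    print('hub',c,[(round(float(a),2),round(float(np.mean(mn(np.abs(render(c,U,V_,f_hub,[*xy,a,.203,.488,-.293])-dd),.02)))*1e3,3)) for a in np.arange(-.6,-.1,.04)])
E
python3 ang.py; python3 - <<'E'
from h import *
s=r.sense();print(s['time_s'],s['tcp_pos'],s['ee_rot'],s['joints'],s['gripper_width'])
y=s['ee_rot'][:,1];print(np.arctan2(y[1],y[0]))
E
```

```text
top [(-0.6, 1.606), (-0.56, 1.596), (-0.52, 1.545), (-0.48, 1.426), (-0.44, 1.273), (-0.4, 1.224), (-0.36, 1.295), (-0.32, 1.311), (-0.28, 1.475), (-0.24, 1.484), (-0.2, 1.489), (-0.16, 1.504), (-0.12, 1.633), (-0.08, 1.72), (-0.04, 1.719)]
side [(-0.6, 3.331), (-0.56, 3.331), (-0.52, 3.304), (-0.48, 3.301), (-0.44, 3.268), (-0.4, 3.239), (-0.36, 3.207), (-0.32, 3.205), (-0.28, 3.237), (-0.24, 3.267), (-0.2, 3.267), (-0.16, 3.267), (-0.12, 3.269), (-0.08, 3.358), (-0.04, 3.389)]
hub top [(-0.6, 1.792), (-0.56, 1.661), (-0.52, 1.584), (-0.48, 1.482), (-0.44, 1.32), (-0.4, 1.204), (-0.36, 1.256), (-0.32, 1.339), (-0.28, 1.422), (-0.24, 1.551), (-0.2, 1.686), (-0.16, 1.776), (-0.12, 1.849)]
hub side [(-0.6, 3.509), (-0.56, 3.494), (-0.52, 3.459), (-0.48, 3.444), (-0.44, 3.433), (-0.4, 3.436), (-0.36, 3.44), (-0.32, 3.457), (-0.28, 3.455), (-0.24, 3.46), (-0.2, 3.471), (-0.16, 3.496), (-0.12, 3.526)]
3.925 [0.47345166 0.26558434 0.29465778] [[ 0.00970745  0.33526459  0.942074  ]
 [-0.00134423  0.94212192 -0.33526779]
 [-0.99995198  0.00198823  0.00959627]] [  46.61818493   13.7642862   -11.36876636    0.5063089   -64.54175329
 -156.42374223] 0.9998442091231454
1.228909568134309
```

```bash
cat > to.py <<'E'
import sys
from h import *
from scipy.spatial.transform import Rotation as Ro
np.set_printoptions(precision=3,suppress=True)
def target(yaw): # yaw of tool y
    y=np.array([np.cos(yaw),np.sin(yaw),0]);x=np.array([0,0,-1.]);return np.stack([x,y,np.cross(x,y)],1)
x,y,z,yaw=map(float,sys.argv[1:5])
s=r.sense();R=target(yaw)@s['ee_rot'].T
v=Ro.from_matrix(R).as_rotvec(degrees=True)
print('t',s['time_s'],'turn u',v/8,'shift u',(np.array([x,y,z])-s['tcp_pos'])/.06,'mm',(np.array([x,y,z])-s['tcp_pos'])*1e3)
print('F',s['wrist_force'],'M',s['moment'],'g',s['gripper_width'],'j6',s['joints'][5],'deg',v)
E
python3 to.py .4594 .269 .117 1.256
```

```text
t 3.925 turn u [0.009 0.07  0.194] shift u [-0.234  0.057 -2.961] mm [ -14.052    3.416 -177.658]
F [ 0.27  -0.159  0.953] M [-0.076 -0.066 -0.035] g 0.9998442091231454 j6 -156.42374223404946 deg [0.069 0.557 1.553]
```

Emit:
{"op": "move_arm", "data": {"series": [[[0.01, 0.07, 0.19, -0.12, 0.03, -0.6, 1], [0, 0, 0, -0.11, 0.03, -0.6, 1], [0, 0, 0, 0, 0, -0.6, 0.6], [0, 0, 0, 0, 0, 0, 0.6]]]}}

```text
time_s: 4.42
tcp_pos: [0.4591, 0.2732, 0.1852]
ee_rot: [[0.003, 0.304, 0.953], [0.003, 0.953, -0.304], [-1.0, 0.004, 0.002]]
wrist_force: [-0.3, 0.2, 1.7]
gripper_width: 0.856
```

```bash
python3 to.py .4594 .269 .117 1.256
```

```text
t 4.425 turn u [-0.021  0.022 -0.042] shift u [ 0.004 -0.07  -1.137] mm [  0.26   -4.171 -68.232]
F [-0.323  0.219  1.749] M [-0.047  0.024  0.053] g 0.855745582110259 j6 -155.8859301434307 deg [-0.167  0.178 -0.333]
```

Emit:
{"op": "move_arm", "data": {"series": [[[-0.02, 0.02, -0.04, 0, -0.07, -0.4, 0.6], [0, 0, 0, 0, 0, -0.4, 0.6], [0, 0, 0, 0, 0, -0.2, 0.6], [0, 0, 0, 0, 0, 0, 0.6]]]}}

```text
time_s: 4.92
tcp_pos: [0.463, 0.2718, 0.1305]
ee_rot: [[0.01, 0.308, 0.951], [0.008, 0.951, -0.308], [-1.0, 0.01, 0.007]]
wrist_force: [-0.4, -0.2, 1.4]
gripper_width: 0.608
```

```bash
python3 to.py .4594 .269 .117 1.256; python3 - <<'E'
from h import *
a,_=cap('top','t1');b,_=cap('side','s1')
import cv2
f=lambda i,u,v,w:cv2.resize(i[v-w:v+w,u-w:u+w,::-1],(400,400),interpolation=cv2.INTER_CUBIC)
cv2.imwrite('pics/c1.png',np.hstack([f(a,165,215,40),f(b,181,315,40)]))
E
```

```text
t 4.925 turn u [-0.054  0.074 -0.014] shift u [-0.06  -0.047 -0.226] mm [ -3.59   -2.812 -13.53 ]
F [-0.429 -0.187  1.436] M [-0.029 -0.029 -0.004] g 0.6080250647655602 j6 -155.88670045210796 deg [-0.434  0.591 -0.113]
```

View pics/c1.png

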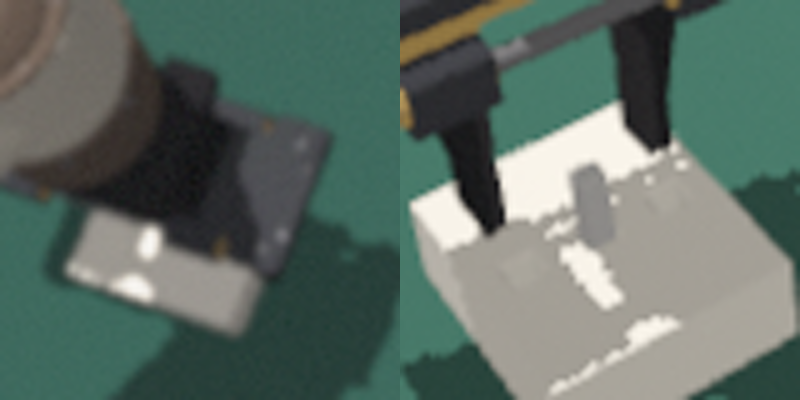

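The key at crop (590,205) stands between the two fingers in the side view. Next I correct the offset and lower.

Emit:
{"op": "move_arm", "data": {"series": [[[-0.05, 0.07, -0.01, -0.06, -0.05, -0.1, 0.6], [0, 0, 0, 0, 0, -0.1, 0.6], [0, 0, 0, 0, 0, 0, 0.6]]]}}

```text
time_s: 5.4
tcp_pos: [0.46, 0.2696, 0.1204]
ee_rot: [[0.004, 0.309, 0.951], [0.004, 0.951, -0.309], [-1.0, 0.005, 0.002]]
wrist_force: [-0.1, 0.0, -0.4]
gripper_width: 0.601
```

```bash
python3 to.py .4594 .269 .117 1.256
```

```text
t 5.4 turn u [-0.028  0.027 -0.006] shift u [-0.011 -0.01  -0.056] mm [-0.645 -0.584 -3.386]
F [-0.057  0.044 -0.389] M [-0.027 -0.01  -0.023] g 0.6008424104801596 j6 -155.8066838563763 deg [-0.225  0.215 -0.052]
```

Emit:
{"op": "move_arm", "data": {"series": [[[-0.03, 0.03, -0.01, -0.01, -0.01, -0.06, 0.6], [-0.01, 0.01, 0, 0, 0, 0, 0.3], [0, 0, 0, 0, 0, 0, 0.3], [0, 0, 0, 0, 0, 0, 0.15]]]}}

```text
time_s: 5.9
tcp_pos: [0.4595, 0.269, 0.1166]
ee_rot: [[-0.002, 0.31, 0.951], [-0.002, 0.951, -0.31], [-1.0, -0.003, -0.001]]
wrist_force: [0.6, -0.3, 1.2]
gripper_width: 0.345
```

```bash
python3 to.py .4594 .269 .117 1.256
```

```text
t 5.9 turn u [ 0.015 -0.015  0.003] shift u [-0.002 -0.001  0.007] mm [-0.13  -0.049  0.406]
F [ 0.646 -0.319  1.201] M [-0.03  -0.038 -0.032] g 0.3448363806634342 j6 -155.85773785516528 deg [ 0.117 -0.119  0.025]
```

Emit:
{"op": "move_arm", "data": {"series": [[[0, 0, 0, 0, 0, 0, 0.15], [0, 0, 0, 0, 0, 0, 0.1], [0, 0, 0, 0, 0, 0, 0], [0, 0, 0, 0, 0, 0, 0], [0, 0, 0, 0, 0, 0, 0], [0, 0, 0, 0, 0, 0, 0]]]}}

```text
time_s: 6.65
tcp_pos: [0.4596, 0.2691, 0.1167]
ee_rot: [[-0.002, 0.31, 0.951], [-0.002, 0.951, -0.31], [-1.0, -0.002, -0.001]]
wrist_force: [0.7, 0.1, 0.7]
gripper_width: 0.111
```

```bash
python3 to.py .4594 .269 .117 1.256
```

```text
t 6.65 turn u [ 0.012 -0.013  0.003] shift u [-0.003 -0.002  0.005] mm [-0.187 -0.106  0.287]
F [0.704 0.112 0.675] M [-0.045  0.036 -0.04 ] g 0.1105975363790204 j6 -155.85696542729724 deg [ 0.099 -0.104  0.027]
```

The key is gripped: the opening is 9.6 mm. I lift it and carry it to the shaft.

Emit:
{"op": "move_arm", "data": {"series": [[[0, 0, 0, 0, 0, 0.2, 0], [0, 0, 0, 0, 0, 0.5, 0], [0, 0, 0, 0, 0, 0.7, 0], [0, 0, 0, 0, 0, 0.8, 0], [0, 0, 0, 0.3, -0.4, 0.1, 0], [0, 0, 0, 0.5, -0.63, 0, 0], [0, 0, 0, 0.5, -0.63, 0, 0], [0, 0, 0, 0.5, -0.63, 0, 0], [0, 0, 0, 0.5, -0.63, 0, 0], [0, 0, 0, 0.3, -0.4, 0, 0], [0, 0, 0, 0, 0, 0, 0]]]}}

```text
time_s: 8.02
tcp_pos: [0.619, 0.0632, 0.2693]
ee_rot: [[0.008, 0.307, 0.952], [0.003, 0.952, -0.307], [-1.0, 0.005, 0.007]]
wrist_force: [-0.2, -0.4, -0.9]
gripper_width: 0.11
```

```bash
python3 to.py .6374 .0408 .242 1.201
```

```text
t 8.025 turn u [-0.02   0.059 -0.417] shift u [ 0.306 -0.373 -0.454] mm [ 18.365 -22.401 -27.251]
F [-0.231 -0.372 -0.864] M [-0.002  0.025  0.017] g 0.10982979413154925 j6 -128.56772678777793 deg [-0.16   0.471 -3.332]
```

Emit:
{"op": "move_arm", "data": {"series": [[[-0.02, 0.06, -0.4, 0.3, -0.37, 0, 0], [0, 0, 0, 0, 0, -0.2, 0], [0, 0, 0, 0, 0, -0.15, 0], [0, 0, 0, 0, 0, 0, 0], [0, 0, 0, 0, 0, 0, 0]]]}}

```text
time_s: 8.65
tcp_pos: [0.6348, 0.0436, 0.2489]
ee_rot: [[-0.001, 0.357, 0.934], [0.001, 0.934, -0.357], [-1.0, 0.001, -0.001]]
wrist_force: [0.6, -1.3, 0.1]
gripper_width: 0.111
```

```bash
python3 to.py .6374 .0408 .242 1.201
```

```text
t 8.65 turn u [-0.008 -0.005 -0.035] shift u [ 0.044 -0.047 -0.115] mm [ 2.639 -2.847 -6.904]
F [ 0.613 -1.258  0.145] M [-0.024 -0.017 -0.018] g 0.111221295380662 j6 -129.32279625491103 deg [-0.063 -0.041 -0.28 ]
```

```bash
cat > avg.py <<'E'
import sys
from h import *
def avg(n,tag,k=6):
    A=[viewer.capture(n) for _ in range(k)]
    D=np.array([a[1] for a in A]);D=np.where(D>0,D,np.nan);d=np.nan_to_num(np.nanmedian(D,0));p=np.mean([a[0] for a in A],0)
    np.savez(f'/tmp/{n}{tag}.npz',p=p,d=d);cv2.imwrite(f'pics/{n}{tag}.png',p[:,:,::-1]);return p,d
if __name__=='__main__':
    avg(sys.argv[1],sys.argv[2],int(sys.argv[3]))
E
python3 avg.py side B 6; python3 avg.py top B 2
python3 - <<'E'
import cv2,numpy as np
a=cv2.imread('pics/sideB.png');b=cv2.imread('pics/topB.png')
f=lambda i,u,v,w:cv2.resize(i[v-w:v+w,u-w:u+w],(400,400),interpolation=cv2.INTER_CUBIC)
cv2.imwrite('pics/cB.png',np.hstack([f(a,192,195,40),f(b,255,150,40)]))
E
```

```text
[ WARN:0@2.241] global loadsave.cpp:1063 imwrite_ Unsupported depth image for selected encoder is fallbacked to CV_8U.
avg.py:5: RuntimeWarning: All-NaN slice encountered
  D=np.array([a[1] for a in A]);D=np.where(D>0,D,np.nan);d=np.nan_to_num(np.nanmedian(D,0));p=np.mean([a[0] for a in A],0)
[ WARN:0@0.905] global loadsave.cpp:1063 imwrite_ Unsupported depth image for selected encoder is fallbacked to CV_8U.
```

View pics/cB.png

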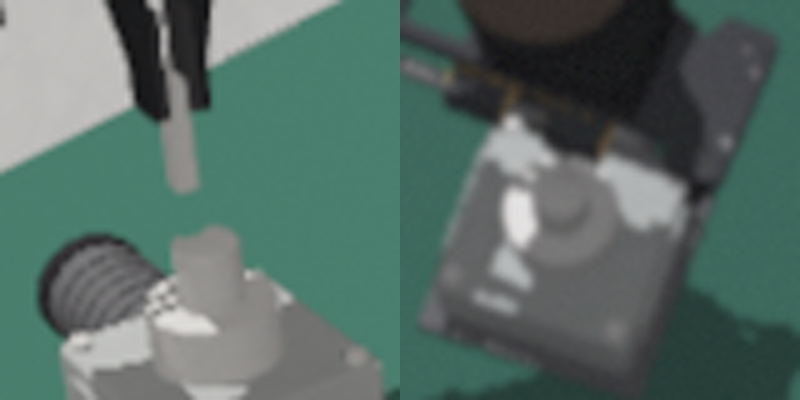

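The side view shows the key held upright at crop (182,150), above the shaft whose slot is at crop (188,240). I fit the key and the shaft together in the side image.

```bash
cat > keyfit.py <<'E'
from fit import *
import sys
tag,tx,ty,tz,yaw=sys.argv[1],*map(float,sys.argv[2:6])
c='side';d=np.load(f'/tmp/{c}{tag}.npz')['d'];zb=tz-.1087
q=proj(c,np.array([[tx,ty,zb],[tx,ty,zb+.034]]));print(q)
u0,u1=int(q[:,0].min()-10),int(q[:,0].max()+11);v0,v1=int(q[:,1].min()+1),int(q[:,1].max()+8)
V_,U=np.mgrid[v0:v1,u0:u1];dd=d[v0:v1,u0:u1];m=dd>0;U,V_,dd=U[m],V_[m],dd[m]
def f(P,p):
    K=P-np.array([p[0],p[1],0]);K=K-np.stack([p[3]*(P[...,2]-zb),p[4]*(P[...,2]-zb),0*P[...,2]],-1)
    return mn(.95*box(rot(K,yaw),[-.005,-.005,zb+p[2]],[.005,.005,zb+.054]),f_drive(P,[.625,.0451,-.315,-.36]))
for fix in(True,False):
  best=None
  for s in ([0,0],[.002,.002],[-.002,.002],[-.003,-.003]):
    def cost(x):
        p=np.array([tx+s[0]+x[0]*.004,ty+s[1]+x[1]*.004,x[2]*.004,*(np.zeros(2) if fix else x[3:]*.03)])
        e=render(c,U,V_,f,p)-dd;return np.mean(mn(np.abs(e),.01))*1e3
    n=3 if fix else 5
    R=minimize(cost,np.zeros(n),method='Nelder-Mead',options=dict(maxfev=400,xatol=.01,fatol=1e-4,initial_simplex=np.vstack([np.zeros(n),np.eye(n)*.5])))
    x=R.x;p=(tx+s[0]+x[0]*.004,ty+s[1]+x[1]*.004,x[2]*.004,*(x[3:]*.03))
    if best is None or R.fun<best[0]: best=(R.fun,p)
  print(fix,np.round(best[0],3),np.round(best[1],4),'minus tcp',np.round(np.array(best[1][:2])-[tx,ty],4))
E
python3 keyfit.py B .6348 .0436 .2489 1.206
```

```text
[[188.20258087 192.03954829]
 [186.43885922 178.15015255]]
True 2.794 [0.6351 0.0439 0.002 ] minus tcp [0.0003 0.0003]
False 2.805 [0.6348 0.0438 0.0013 0.0146 0.0029] minus tcp [0.     0.0002]
```

Emit:
{"op": "move_arm", "data": {"series": [[[-0.01, 0, -0.03, 0.05, -0.06, -0.1, 0], [0, 0, 0, 0, 0, -0.1, 0], [0, 0, 0, 0, 0, 0, 0], [0, 0, 0, 0, 0, 0, 0]]]}}

```text
time_s: 9.55
tcp_pos: [0.6382, 0.0387, 0.2354]
ee_rot: [[-0.002, 0.363, 0.932], [-0.001, 0.932, -0.363], [-1.0, -0.001, -0.001]]
wrist_force: [-0.7, 0.2, 0.2]
gripper_width: 0.109
```

```bash
python3 to.py .638 .0397 .2287 1.201
```

```text
t 9.55 turn u [ 0.004 -0.011  0.011] shift u [-0.004  0.016 -0.112] mm [-0.25   0.967 -6.721]
F [-0.7    0.2    0.218] M [-0.041 -0.005 -0.029] g 0.10944643095718448 j6 -129.21891071348867 deg [ 0.029 -0.087  0.085]
```

Emit:
{"op": "move_arm", "data": {"series": [[[0, -0.01, 0.01, 0, 0.016, -0.1, 0], [0, 0, 0, 0, 0, 0, 0], [0, 0, 0, 0, 0, 0, 0]]]}}

```text
time_s: 9.93
tcp_pos: [0.6383, 0.0399, 0.2291]
ee_rot: [[0.0, 0.361, 0.933], [-0.0, 0.933, -0.361], [-1.0, -0.0, 0.0]]
wrist_force: [-0.7, -0.7, 0.6]
gripper_width: 0.108
```

```bash
python3 to.py .638 .0397 .2257 1.201;python3 avg.py side C 6 2>/dev/null; 
python3 - <<'E'
import cv2,numpy as np
a=cv2.imread('pics/sideC.png')
f=lambda i,u,v,w:cv2.resize(i[v-w:v+w,u-w:u+w],(500,500),interpolation=cv2.INTER_CUBIC)
cv2.imwrite('pics/cC.png',f(a,192,200,25))
E
```

```text
t 9.925 turn u [ 0.003  0.001 -0.002] shift u [-0.004 -0.003 -0.056] mm [-0.268 -0.205 -3.387]
F [-0.676 -0.671  0.589] M [-0.006 -0.038 -0.004] g 0.10764227738572456 j6 -129.2449479687857 deg [ 0.026  0.01  -0.016]
```

View pics/cC.png

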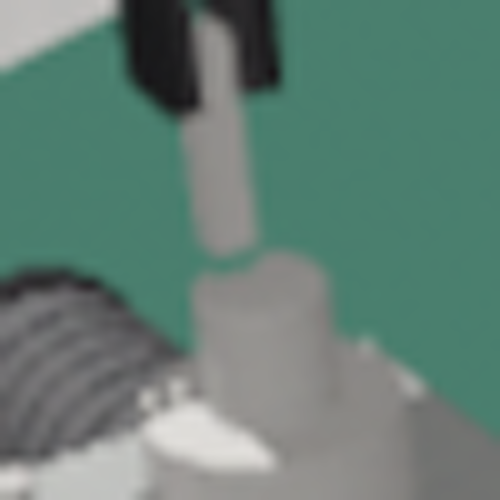

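The key's foot at (230,250) is directly over the slot notch at (232,262). I lower it slowly.

Emit:
{"op": "move_arm", "data": {"series": [[[0, 0, 0, -0.003, -0.002, -0.03, 0], [0, 0, 0, 0, 0, -0.03, 0], [0, 0, 0, 0, 0, -0.03, 0], [0, 0, 0, 0, 0, 0, 0]]]}}

```text
time_s: 10.72
tcp_pos: [0.638, 0.0397, 0.2233]
ee_rot: [[-0.0, 0.361, 0.932], [-0.0, 0.932, -0.361], [-1.0, -0.0, 0.0]]
wrist_force: [-0.3, -0.1, -0.7]
gripper_width: 0.112
```

```bash
python3 to.py .638 .0397 .2257 1.201
```

```text
t 10.725 turn u [ 0.003 -0.    -0.   ] shift u [0.   0.   0.04] mm [0.026 0.017 2.429]
F [-0.278 -0.103 -0.701] M [-0.035  0.011  0.003] g 0.11246266948658089 j6 -129.24237645459084 deg [ 0.021 -0.    -0.001]
```

Emit:
{"op": "move_arm", "data": {"series": [[[0, 0, 0, 0, 0, -0.05, 0], [0, 0, 0, 0, 0, -0.05, 0], [0, 0, 0, 0, 0, -0.05, 0], [0, 0, 0, 0, 0, 0, 0]]]}}

```text
time_s: 11.22
tcp_pos: [0.6379, 0.0396, 0.2135]
ee_rot: [[-0.0, 0.361, 0.932], [-0.0, 0.932, -0.361], [-1.0, -0.001, -0.0]]
wrist_force: [0.1, -0.0, -0.8]
gripper_width: 0.11
```

```bash
python3 to.py .638 .0397 .2257 1.201
```

```text
t 11.225 turn u [ 0.003 -0.002  0.001] shift u [0.002 0.001 0.204] mm [ 0.102  0.06  12.246]
F [ 0.092 -0.018 -0.789] M [-0.011 -0.024  0.039] g 0.10950265849791439 j6 -129.2429928749 deg [ 0.024 -0.02   0.004]
```

Emit:
{"op": "move_arm", "data": {"series": [[[0, 0, 0, 0, 0, -0.06, 0], [0, 0, 0, 0, 0, -0.06, 0], [0, 0, 0, 0, 0, -0.06, 0], [0, 0, 0, 0, 0, -0.03, 0], [0, 0, 0, 0, 0, 0, 0]]]}}

```text
time_s: 11.85
tcp_pos: [0.6379, 0.0397, 0.1999]
ee_rot: [[-0.0, 0.361, 0.932], [-0.0, 0.932, -0.361], [-1.0, -0.001, -0.0]]
wrist_force: [0.3, -0.3, -0.3]
gripper_width: 0.108
```

```bash
python3 to.py .638 .0397 .190 1.201; python3 avg.py side D 4 2>/dev/null; 
python3 - <<'E'
import cv2,numpy as np
a=cv2.imread('pics/sideD.png')
f=lambda i,u,v,w:cv2.resize(i[v-w:v+w,u-w:u+w],(500,500),interpolation=cv2.INTER_CUBIC)
cv2.imwrite('pics/cD.png',f(a,192,200,25))
E
```

```text
t 11.85 turn u [ 0.004 -0.003  0.   ] shift u [ 0.001  0.001 -0.164] mm [ 0.08   0.032 -9.87 ]
F [ 0.292 -0.293 -0.322] M [-0.06  -0.01  -0.039] g 0.10762519966837235 j6 -129.24525275059355 deg [ 0.029 -0.025  0.001]
```

View pics/cD.png

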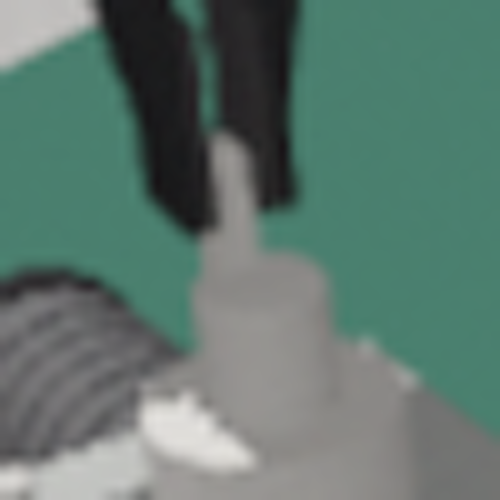

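The key is sitting in the slot notch. I lower it into the pocket, feeling for contact.

Emit:
{"op": "move_arm", "data": {"series": [[[0, 0, 0, 0, 0, -0.03, 0], [0, 0, 0, 0, 0, -0.03, 0], [0, 0, 0, 0, 0, 0, 0]]]}}

```text
time_s: 12.42
tcp_pos: [0.6381, 0.0397, 0.1966]
ee_rot: [[0.001, 0.361, 0.932], [-0.0, 0.932, -0.361], [-1.0, 0.0, 0.001]]
wrist_force: [-0.4, 0.1, -1.5]
gripper_width: 0.11
```

```bash
python3 to.py .638 .0397 .190 1.201
```

```text
t 12.425 turn u [ 0.001  0.004 -0.   ] shift u [-0.001 -0.    -0.109] mm [-0.082 -0.024 -6.569]
F [-0.4    0.089 -1.548] M [-0.048 -0.083  0.017] g 0.11004242493719206 j6 -129.24328343590852 deg [ 0.01   0.029 -0.001]
```

Emit:
{"op": "move_arm", "data": {"series": [[[0, 0, 0, 0, 0, -0.03, 0], [0, 0, 0, 0, 0, 0, 0]]]}}

```text
time_s: 12.68
tcp_pos: [0.6381, 0.0397, 0.1946]
ee_rot: [[0.0, 0.361, 0.932], [-0.0, 0.932, -0.361], [-1.0, -0.0, 0.001]]
wrist_force: [-0.3, -0.0, -0.4]
gripper_width: 0.106
```

```bash
python3 to.py .638 .0397 .190 1.201
```

```text
t 12.675 turn u [0.001 0.003 0.   ] shift u [-0.001 -0.    -0.077] mm [-0.059 -0.018 -4.646]
F [-0.254 -0.046 -0.368] M [-0.052  0.013  0.014] g 0.10622480250562519 j6 -129.24544856136347 deg [0.011 0.027 0.001]
```

Emit:
{"op": "move_arm", "data": {"series": [[[0, 0, 0, 0, 0, -0.03, 0], [0, 0, 0, 0, 0, -0.03, 0], [0, 0, 0, 0, 0, 0, 0]]]}}

```text
time_s: 13.05
tcp_pos: [0.6381, 0.0398, 0.1939]
ee_rot: [[0.002, 0.36, 0.933], [-0.001, 0.933, -0.36], [-1.0, -0.0, 0.002]]
wrist_force: [-2.2, 0.6, 0.4]
gripper_width: 0.112
```

```bash
python3 to.py .638 .0397 .190 1.201
```

```text
t 13.05 turn u [ 0.005  0.013 -0.008] shift u [-0.002 -0.002 -0.065] mm [-0.111 -0.126 -3.91 ]
F [-2.173  0.606  0.364] M [ 0.057  0.446 -0.011] g 0.11230237525652643 j6 -129.24234722647043 deg [ 0.039  0.101 -0.062]
```

Contact: the foot is being pushed in −x, which fits the outer edge of the pocket. I ease inward by 1 mm and feel again.

Emit:
{"op": "move_arm", "data": {"series": [[[0, 0, 0, -0.016, 0.006, 0.015, 0], [0, 0, 0, 0, 0, 0, 0]]]}}

```text
time_s: 13.3
tcp_pos: [0.6372, 0.0402, 0.1943]
ee_rot: [[0.002, 0.361, 0.933], [-0.001, 0.933, -0.361], [-1.0, 0.0, 0.002]]
wrist_force: [-0.6, -0.2, -0.1]
gripper_width: 0.111
```

```bash
python3 to.py .637 .0401 .190 1.201
```

```text
t 13.3 turn u [ 0.004  0.015 -0.007] shift u [-0.003 -0.002 -0.072] mm [-0.175 -0.124 -4.329]
F [-0.621 -0.21  -0.054] M [-0.11  -0.01  -0.007] g 0.11068025927007813 j6 -129.3088364674893 deg [ 0.029  0.118 -0.053]
```

Emit:
{"op": "move_arm", "data": {"series": [[[0, 0.01, 0, 0, 0, -0.03, 0], [0, 0, 0, 0, 0, -0.02, 0]]]}}

```text
time_s: 13.55
tcp_pos: [0.6373, 0.0402, 0.1908]
ee_rot: [[0.001, 0.361, 0.933], [-0.001, 0.933, -0.361], [-1.0, -0.0, 0.001]]
wrist_force: [0.2, -0.5, -0.5]
gripper_width: 0.106
```

```bash
python3 to.py .637 .0401 .190 1.201
```

```text
t 13.55 turn u [ 0.004  0.005 -0.006] shift u [-0.005 -0.001 -0.013] mm [-0.324 -0.081 -0.78 ]
F [ 0.206 -0.466 -0.528] M [-0.039 -0.057 -0.004] g 0.10637947247096717 j6 -129.28036624757252 deg [ 0.03   0.036 -0.048]
```

It moves freely now and the foot is about 6 mm into the pocket. I release it.

Emit:
{"op": "move_arm", "data": {"series": [[[0, 0, 0, 0, 0, 0, 0.2], [0, 0, 0, 0, 0, 0, 0.3], [0, 0, 0, 0, 0, 0, 0.4], [0, 0, 0, 0, 0, 0, 0.4]]]}}

```text
time_s: 14.05
tcp_pos: [0.6376, 0.0402, 0.1908]
ee_rot: [[0.001, 0.361, 0.933], [-0.001, 0.933, -0.361], [-1.0, -0.0, 0.001]]
wrist_force: [0.1, 0.9, 0.1]
gripper_width: 0.38
```

```bash
python3 to.py .637 .0401 .190 1.201; python3 avg.py side E 4 2>/dev/null; 
python3 - <<'E'
import cv2,numpy as np
a=cv2.imread('pics/sideE.png')
f=lambda i,u,v,w:cv2.resize(i[v-w:v+w,u-w:u+w],(500,500),interpolation=cv2.INTER_CUBIC)
cv2.imwrite('pics/cE.png',f(a,192,200,25))
E
```

```text
t 14.05 turn u [ 0.005  0.007 -0.007] shift u [-0.009 -0.001 -0.013] mm [-0.568 -0.059 -0.778]
F [0.138 0.885 0.083] M [-0.041 -0.016  0.002] g 0.37975608906678787 j6 -129.28111368246678 deg [ 0.038  0.057 -0.053]
```

View pics/cE.png

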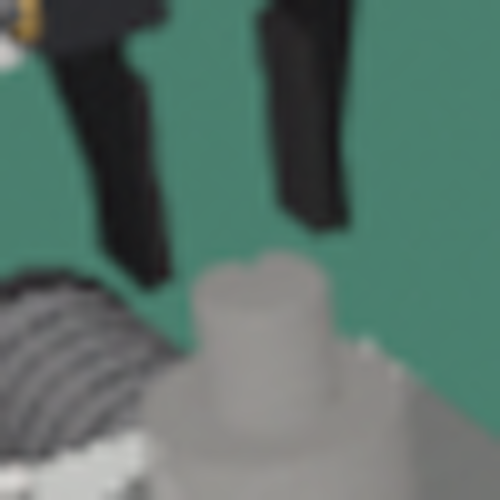

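The key has dropped and its end shows just below the shaft's top at (250,265). I go up and over to the pulley.

Emit:
{"op": "move_arm", "data": {"series": [[[0, 0, 0, 0, 0, 0.3, 0.6], [0, 0, 0, 0, 0, 0.6, 1], [0, 0, 0, 0, 0, 0.8, 1], [0, 0, 0, -0.2, -0.4, 0.1, 1], [0, 0, 0, -0.36, -0.8, 0, 1], [0, 0, 0, -0.36, -0.8, 0, 1], [0, 0, 0, -0.36, -0.8, 0, 1], [0, 0, 0, -0.36, -0.8, 0, 1], [0, 0, 0, -0.36, -0.8, 0, 1], [0, 0, 0, -0.36, -0.8, 0, 1], [0, 0, 0, -0.2, -0.4, 0, 1], [0, 0, 0, 0, 0, 0, 1]]]}}

```text
time_s: 15.75
tcp_pos: [0.4708, -0.3069, 0.2957]
ee_rot: [[-0.009, 0.362, 0.932], [0.001, 0.932, -0.362], [-1.0, -0.002, -0.009]]
wrist_force: [0.1, 0.3, 0.2]
gripper_width: 1.0
```

```bash
python3 to.py .4849 -.2973 .1225 1.20; python3 avg.py side F 8 2>/dev/null;python3 avg.py top F 8 2>/dev/null; 
python3 - <<'E'
import cv2,numpy as np
a=cv2.imread('pics/sideF.png');b=cv2.imread('pics/topF.png')
f=lambda i,u,v,w:cv2.resize(i[v-w:v+w,u-w:u+w],(400,400),interpolation=cv2.INTER_CUBIC)
cv2.imwrite('pics/cF.png',np.hstack([f(a,192,210,20),f(b,248,149,20)]))
cv2.imwrite('pics/cF2.png',np.hstack([f(a,319,180,40),f(b,373,210,40)]))
E
```

```text
t 15.75 turn u [-0.01  -0.062 -0.002] shift u [ 0.234  0.161 -2.887] mm [  14.068    9.649 -173.241]
F [0.094 0.339 0.232] M [ 0.041 -0.05  -0.03 ] g 1.0004366822740862 j6 -94.69763404939869 deg [-0.082 -0.494 -0.019]
```

View pics/cF.png

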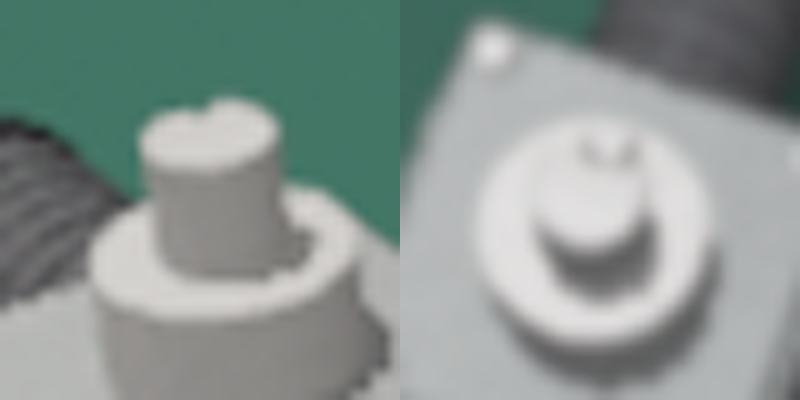

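View pics/cF2.png

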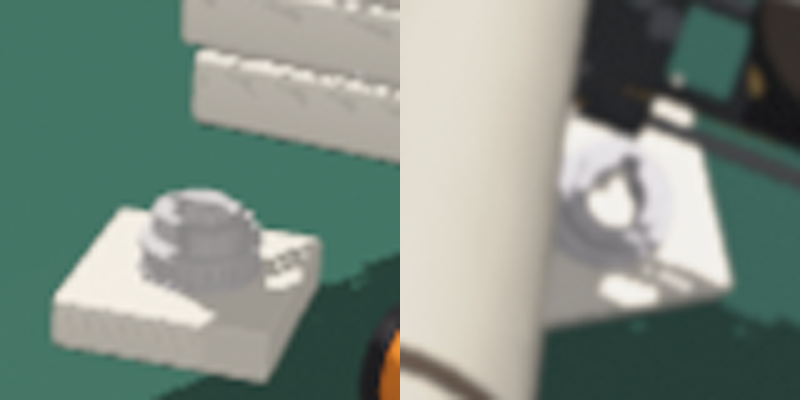

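```bash
cat > kh.py <<'E'
from fit import *
def f(P,p):
    S=rot(P-np.array([p[0],p[1],0]),p[3]);return mn(f_drive(P,p),box(S,[p[5]-.005,-.005,.061],[p[5]+.005,.005,p[4]]))
for c,xy,b in(('top',(.6232,.0469),(248,146,9)),('side',(.625,.0451),(192,204,10))):
    d=np.load(f'/tmp/{c}F.npz')['d'];u,v,w=b;V_,U=np.mgrid[v-w:v+w,u-w:u+w];dd=d[v-w:v+w,u-w:u+w];m=dd>0
    g=lambda a,z,rr:round(float(np.mean(mn(np.abs(render(c,U,V_,f,[*xy,-.315,a,z,rr])-dd)[m],.02)))*1e3,3)
    print(c,'z',[(z,g(-.37,z,.0142)) for z in(.102,.108,.112,.114,.116,.118,.122,.13)])
    print(c,'a',[(round(float(a),2),g(a,.114,.0142)) for a in np.arange(-.6,-.1,.04)])
E
python3 kh.py
```

```text
top z [(0.102, 1.995), (0.108, 1.727), (0.112, 1.4), (0.114, 1.278), (0.116, 1.278), (0.118, 1.42), (0.122, 1.682), (0.13, 2.187)]
top a [(-0.6, 1.649), (-0.56, 1.574), (-0.52, 1.469), (-0.48, 1.395), (-0.44, 1.36), (-0.4, 1.28), (-0.36, 1.34), (-0.32, 1.34), (-0.28, 1.4), (-0.24, 1.36), (-0.2, 1.442), (-0.16, 1.49), (-0.12, 1.572)]
side z [(0.102, 3.109), (0.108, 3.109), (0.112, 3.076), (0.114, 2.974), (0.116, 3.149), (0.118, 3.35), (0.122, 3.733), (0.13, 4.577)]
side a [(-0.6, 3.097), (-0.56, 3.097), (-0.52, 3.059), (-0.48, 3.091), (-0.44, 3.078), (-0.4, 3.02), (-0.36, 2.973), (-0.32, 2.974), (-0.28, 3.021), (-0.24, 3.07), (-0.2, 3.071), (-0.16, 3.071), (-0.12, 3.116)]
```

The depth fit puts the key's top at 114 mm in both cameras, so it is home. The slot angle stays at −0.37. Now down to the pulley, whose keyway shows at crop F2 (628,165), facing about −0.37.

Emit:
{"op": "move_arm", "data": {"series": [[[-0.01, -0.06, 0, 0.23, 0.16, -0.6, 1], [0, 0, 0, 0, 0, -0.7, 1], [0, 0, 0, 0, 0, -0.6, 1], [0, 0, 0, 0, 0, -0.3, 1], [0, 0, 0, 0, 0, 0, 1]]]}}

```text
time_s: 17.18
tcp_pos: [0.4873, -0.2959, 0.1623]
ee_rot: [[0.005, 0.359, 0.933], [-0.003, 0.933, -0.359], [-1.0, -0.0, 0.006]]
wrist_force: [-0.5, 0.6, -0.3]
gripper_width: 1.001
```

```bash
python3 to.py .4849 -.2973 .1225 1.20
```

```text
t 17.175 turn u [ 0.018  0.038 -0.028] shift u [-0.04  -0.023 -0.663] mm [ -2.383  -1.364 -39.781]
F [-0.493  0.553 -0.307] M [-0.062  0.014 -0.025] g 1.0012216524356214 j6 -96.10885088918766 deg [ 0.145  0.302 -0.224]
```

Emit:
{"op": "move_arm", "data": {"series": [[[0.02, 0.04, -0.03, -0.04, -0.02, -0.25, 1], [0, 0, 0, 0, 0, -0.2, 1], [0, 0, 0, 0, 0, 0, 1]]]}}

```text
time_s: 17.55
tcp_pos: [0.4857, -0.2977, 0.1355]
ee_rot: [[0.003, 0.363, 0.932], [-0.001, 0.932, -0.363], [-1.0, 0.0, 0.003]]
wrist_force: [-0.3, -0.2, 0.1]
gripper_width: 0.999
```

```bash
python3 to.py .4849 -.2973 .1225 1.20; python3 avg.py side G 4 2>/dev/null
python3 - <<'E'
import cv2,numpy as np
a=cv2.imread('pics/sideG.png')
f=lambda i,u,v,w:cv2.resize(i[v-w:v+w,u-w:u+w],(500,500),interpolation=cv2.INTER_CUBIC)
cv2.imwrite('pics/cG.png',f(a,319,180,40))
E
```

```text
t 17.55 turn u [0.006 0.019 0.004] shift u [-0.013  0.007 -0.216] mm [ -0.77    0.433 -12.97 ]
F [-0.286 -0.235  0.135] M [-0.055  0.009 -0.035] g 0.9992713248037939 j6 -96.06317337061671 deg [0.045 0.153 0.032]
```

View pics/cG.png

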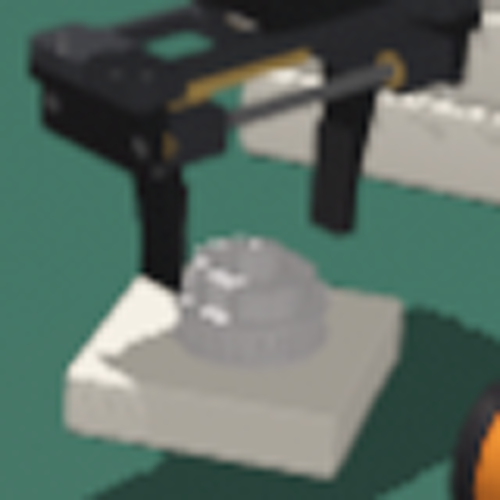

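The fingers straddle the pulley. I lower and close gradually.

Emit:
{"op": "move_arm", "data": {"series": [[[0.01, 0.02, 0, -0.01, 0.007, -0.15, 1], [0, 0, 0, 0, 0, -0.05, 1], [0, 0, 0, 0, 0, 0, 0.9], [0, 0, 0, 0, 0, 0, 0.75]]]}}

```text
time_s: 18.25
tcp_pos: [0.4861, -0.2974, 0.1246]
ee_rot: [[0.003, 0.362, 0.932], [-0.001, 0.932, -0.362], [-1.0, 0.001, 0.003]]
wrist_force: [0.4, 0.4, -0.3]
gripper_width: 0.863
```

```bash
python3 to.py .4849 -.2973 .1225 1.20
```

```text
t 18.25 turn u [ 0.004  0.024 -0.   ] shift u [-0.019  0.002 -0.035] mm [-1.159  0.149 -2.088]
F [ 0.418  0.393 -0.251] M [-0.054 -0.023 -0.062] g 0.8627225921171952 j6 -96.03631691183985 deg [ 0.033  0.195 -0.002]
```

Emit:
{"op": "move_arm", "data": {"series": [[[0, 0.03, 0, -0.02, 0, -0.03, 0.7], [0, 0, 0, 0, 0, 0, 0.65], [0, 0, 0, 0, 0, 0, 0.6], [0, 0, 0, 0, 0, 0, 0.55], [0, 0, 0, 0, 0, 0, 0.5]]]}}

```text
time_s: 18.88
tcp_pos: [0.485, -0.2974, 0.123]
ee_rot: [[-0.0, 0.362, 0.932], [-0.001, 0.932, -0.362], [-1.0, -0.001, -0.0]]
wrist_force: [0.0, 0.2, -0.2]
gripper_width: 0.526
```

```bash
python3 to.py .4849 -.2973 .1225 1.20
```

```text
t 18.875 turn u [ 0.005 -0.002  0.   ] shift u [-0.001  0.002 -0.008] mm [-0.07   0.104 -0.474]
F [ 0.005  0.151 -0.21 ] M [ 0.364 -0.147 -0.026] g 0.5258139880092852 j6 -96.09994015675152 deg [ 0.037 -0.019  0.   ]
```

Emit:
{"op": "move_arm", "data": {"series": [[[0, 0, 0, 0, 0, 0, 0.45], [0, 0, 0, 0, 0, 0, 0.4], [0, 0, 0, 0, 0, 0, 0.3], [0, 0, 0, 0, 0, 0, 0]]]}}

```text
time_s: 19.38
tcp_pos: [0.485, -0.2973, 0.123]
ee_rot: [[-0.0, 0.362, 0.932], [-0.001, 0.932, -0.362], [-1.0, -0.001, -0.0]]
wrist_force: [0.4, 0.9, 0.2]
gripper_width: 0.499
```

```bash
python3 to.py .4849 -.2973 .1225 1.20
```

```text
t 19.375 turn u [ 0.004 -0.002 -0.001] shift u [-0.002 -0.    -0.008] mm [-0.128 -0.012 -0.469]
F [0.412 0.944 0.164] M [ 0.042 -0.132  0.047] g 0.49931948220819955 j6 -96.0986190531628 deg [ 0.032 -0.015 -0.007]
```

The pulley is gripped by its flats: the opening is 43.4 mm. I lift and carry.

Emit:
{"op": "move_arm", "data": {"series": [[[0, 0, 0, 0, 0, 0.2, 0], [0, 0, 0, 0, 0, 0.5, 0], [0, 0, 0, 0, 0, 0.8, 0], [0, 0, 0, 0, 0, 0.7, 0], [0, 0, 0, 0.15, 0.4, 0.1, 0], [0, 0, 0, 0.33, 0.8, 0, 0], [0, 0, 0, 0.33, 0.8, 0, 0], [0, 0, 0, 0.33, 0.8, 0, 0], [0, 0, 0, 0.33, 0.8, 0, 0], [0, 0, 0, 0.33, 0.8, 0, 0], [0, 0, 0, 0.33, 0.8, 0, 0], [0, 0, 0, 0.1, 0.2, 0, 0], [0, 0, 0, 0, 0, 0, 0]]]}}

```text
time_s: 21.0
tcp_pos: [0.6165, 0.0363, 0.2705]
ee_rot: [[-0.002, 0.367, 0.93], [0.001, 0.93, -0.367], [-1.0, 0.001, -0.002]]
wrist_force: [-0.4, -0.8, -2.6]
gripper_width: 0.504
```

```bash
python3 to.py .6247 .0448 .230 1.201
```

```text
t 21.0 turn u [-0.008 -0.011  0.043] shift u [ 0.137  0.141 -0.675] mm [  8.198   8.467 -40.48 ]
F [-0.449 -0.752 -2.574] M [-0.137 -0.02   0.033] g 0.5040669085002158 j6 -129.82362095218005 deg [-0.065 -0.087  0.344]
```

Emit:
{"op": "move_arm", "data": {"series": [[[-0.01, -0.01, 0.04, 0.13, 0.14, -0.2, 0], [0, 0, 0, 0, 0, -0.2, 0], [0, 0, 0, 0, 0, -0.2, 0], [0, 0, 0, 0, 0, 0, 0], [0, 0, 0, 0, 0, 0, 0]]]}}

```text
time_s: 21.62
tcp_pos: [0.6229, 0.0408, 0.2311]
ee_rot: [[-0.004, 0.366, 0.93], [-0.001, 0.93, -0.366], [-1.0, -0.003, -0.003]]
wrist_force: [-0.2, -0.8, -2.0]
gripper_width: 0.501
```

```bash
python3 to.py .6247 .0448 .230 1.201; python3 avg.py side H 8 2>/dev/null
python3 - <<'E'
import cv2,numpy as np
a=cv2.imread('pics/sideH.png')
f=lambda i,u,v,w:cv2.resize(i[v-w:v+w,u-w:u+w],(500,500),interpolation=cv2.INTER_CUBIC)
cv2.imwrite('pics/cH.png',f(a,192,190,40))
E
```

```text
t 21.625 turn u [ 0.01  -0.027  0.038] shift u [ 0.031  0.066 -0.018] mm [ 1.836  3.952 -1.091]
F [-0.158 -0.842 -2.015] M [-0.028 -0.067 -0.031] g 0.5014285600021187 j6 -130.08445749771346 deg [ 0.084 -0.218  0.303]
```

View pics/cH.png

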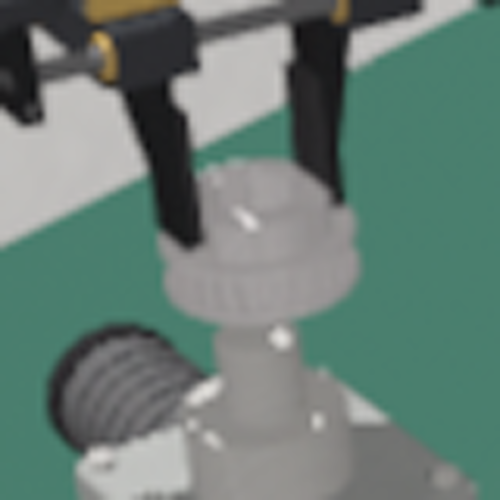

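```bash
cat > hubfit.py <<'E'
from fit import *
import sys
tag,tx,ty,tz,yaw=sys.argv[1],*map(float,sys.argv[2:6])
c='side';Z=np.load(f'/tmp/{c}{tag}.npz');d=Z['d'];g=Z['p'].max(-1);dz=tz-.123
dark=cv2.dilate((g<75).astype(np.uint8),np.ones((3,3)))>0
q=proj(c,np.array([tx,ty,.04+dz]));u,v=q.round().astype(int)
V_,U=np.mgrid[v-16:v+24,u-22:u+23];dd=d[V_,U];m=(dd>0)&~dark[V_,U];U,V_,dd=U[m],V_[m],dd[m]
def f(P,p):
    Q=P-np.array([p[0],p[1],dz+p[2]]);B=rot(Q,yaw-np.pi/2)
    s=mn(cyl(Q,.034,.03,.05),mx(cyl(Q,.027,.03,.064),np.abs(B[...,1])-.022))
    s=mx(s,-cyl(Q,.01575,0.03,.1));s=mx(s,-box(B,[0,-.006,.03],[.0235,.006,.1]))
    return mn(s,f_drive(P,[.625,.0451,-.315,-.37]))
best=None
for s in ([0,0],[.002,.002],[-.002,.002],[-.003,-.003]):
    def cost(x):
        p=np.array([tx+s[0]+x[0]*.004,ty+s[1]+x[1]*.004,x[2]*.004]);e=render(c,U,V_,f,p)-dd;return np.mean(mn(np.abs(e),.01))*1e3
    R=minimize(cost,np.zeros(3),method='Nelder-Mead',options=dict(maxfev=300,xatol=.01,fatol=1e-4,initial_simplex=np.vstack([np.zeros(3),np.eye(3)*.5])))
    x=R.x;p=np.array((tx+s[0]+x[0]*.004,ty+s[1]+x[1]*.004,x[2]*.004));print(R.fun,p.round(4),'minus tcp',(p[:2]-[tx,ty]).round(4))
E
python3 hubfit.py H .6229 .0408 .2311 1.195
```

```text
2.9119985424265464 [0.621  0.042  0.0012] minus tcp [-0.0019  0.0012]
2.911708838132895 [0.6211 0.042  0.0012] minus tcp [-0.0018  0.0012]
2.9115058692187215 [0.6211 0.042  0.0012] minus tcp [-0.0018  0.0012]
2.9117493748847676 [0.6211 0.042  0.0012] minus tcp [-0.0018  0.0012]
```

The pulley sits about 2 mm toward −radial in the hand. The TCP target is (0.6268, 0.0439).

Emit:
{"op": "move_arm", "data": {"series": [[[0.01, -0.03, 0.04, 0.065, 0.05, -0.1, 0], [0, 0, 0, 0, 0, -0.1, 0], [0, 0, 0, 0, 0, 0, 0]]]}}

```text
time_s: 22.4
tcp_pos: [0.6269, 0.0447, 0.2183]
ee_rot: [[0.001, 0.36, 0.933], [0.0, 0.933, -0.36], [-1.0, 0.001, 0.0]]
wrist_force: [-0.5, -0.5, -2.3]
gripper_width: 0.502
```

```bash
python3 to.py .6268 .0439 .2135 1.201
```

```text
t 22.4 turn u [-0.004  0.005 -0.01 ] shift u [-0.002 -0.014 -0.08 ] mm [-0.141 -0.829 -4.774]
F [-0.548 -0.478 -2.26 ] M [-0.086 -0.042  0.041] g 0.5022289201410352 j6 -129.9063453996868 deg [-0.028  0.042 -0.078]
```

Emit:
{"op": "move_arm", "data": {"series": [[[0, 0, -0.01, -0.002, -0.014, -0.04, 0], [0, 0, 0, 0, 0, 0, 0], [0, 0, 0, 0, 0, 0, 0]]]}}

```text
time_s: 22.78
tcp_pos: [0.6269, 0.0438, 0.2157]
ee_rot: [[0.001, 0.361, 0.932], [0.0, 0.932, -0.361], [-1.0, 0.001, 0.0]]
wrist_force: [-0.1, -0.5, -1.8]
gripper_width: 0.501
```

```bash
python3 to.py .6268 .0439 .2135 1.201;  python3 avg.py side I 8 2>/dev/null; python3 hubfit.py I $(python3 -c "
from h import *
p=r.sense()['tcp_pos'];print(*p.round(4))") 1.2
```

```text
t 22.775 turn u [-0.002  0.005  0.   ] shift u [-0.001  0.002 -0.036] mm [-0.065  0.092 -2.152]
F [-0.085 -0.537 -1.805] M [-0.005 -0.01  -0.012] g 0.5009245971889653 j6 -129.91751007851724 deg [-0.017  0.037  0.004]
3.03736469584593 [0.6251 0.045  0.0008] minus tcp [-0.0017  0.0012]
3.0377428065798466 [0.6253 0.0448 0.0007] minus tcp [-0.0015  0.001 ]
3.0398753730213244 [0.6254 0.0447 0.001 ] minus tcp [-0.0014  0.0009]
3.0370580707297874 [0.6252 0.0449 0.0008] minus tcp [-0.0016  0.0011]
```

Emit:
{"op": "move_arm", "data": {"series": [[[0, 0, 0, 0, 0, -0.025, 0], [0, 0, 0, 0, 0, -0.025, 0], [0, 0, 0, 0, 0, -0.025, 0], [0, 0, 0, 0, 0, -0.02, 0]]]}}

```text
time_s: 23.68
tcp_pos: [0.6268, 0.0439, 0.2095]
ee_rot: [[0.001, 0.361, 0.932], [0.0, 0.932, -0.361], [-1.0, 0.001, 0.0]]
wrist_force: [-0.3, 0.4, -2.5]
gripper_width: 0.502
```

```bash
python3 to.py .6268 .0439 .2110 1.201
```

```text
t 23.675 turn u [-0.003  0.004  0.   ] shift u [0.    0.001 0.025] mm [0.003 0.047 1.485]
F [-0.304  0.376 -2.546] M [0.067 0.047 0.022] g 0.5020710822358175 j6 -129.9140472835167 deg [-0.023  0.031  0.003]
```

Emit:
{"op": "move_arm", "data": {"series": [[[0, 0, 0, 0, 0, -0.02, 0], [0, 0, 0, 0, 0, -0.02, 0]]]}}

```text
time_s: 23.92
tcp_pos: [0.627, 0.044, 0.2086]
ee_rot: [[0.001, 0.361, 0.933], [0.0, 0.933, -0.361], [-1.0, 0.001, 0.001]]
wrist_force: [-1.5, 0.7, 3.6]
gripper_width: 0.504
```

```bash
python3 to.py .6268 .0439 .2110 1.201
```

```text
t 23.925 turn u [-0.002  0.01  -0.005] shift u [-0.003 -0.002  0.04 ] mm [-0.165 -0.112  2.417]
F [-1.511  0.722  3.573] M [0.24  0.816 0.062] g 0.5044413954738202 j6 -129.9119417033864 deg [-0.012  0.084 -0.036]
```

Contact at about 6 N, with the push toward (−x, +y). The pulley is slightly too far outward, so I ease it.

Emit:
{"op": "move_arm", "data": {"series": [[[0, 0, 0, -0.014, 0.005, 0.01, 0], [0, 0, 0, 0, 0, -0.01, 0], [0, 0, 0, 0, 0, -0.015, 0]]]}}

```text
time_s: 24.3
tcp_pos: [0.6259, 0.0444, 0.2069]
ee_rot: [[0.001, 0.361, 0.932], [0.001, 0.932, -0.361], [-1.0, 0.001, 0.001]]
wrist_force: [0.2, -0.5, -1.2]
gripper_width: 0.502
```

```bash
python3 to.py .6268 .0439 .2080 1.201
```

```text
t 24.3 turn u [-0.005  0.01  -0.002] shift u [ 0.015 -0.009  0.018] mm [ 0.883 -0.546  1.092]
F [ 0.202 -0.488 -1.169] M [ 0.049  0.074 -0.024] g 0.5019140582671491 j6 -129.97159809906705 deg [-0.044  0.08  -0.016]
```

Emit:
{"op": "move_arm", "data": {"series": [[[0, 0, 0, 0, 0, -0.02, 0], [0, 0, 0, 0, 0, -0.02, 0]]]}}

```text
time_s: 24.55
tcp_pos: [0.6258, 0.0444, 0.2036]
ee_rot: [[0.001, 0.361, 0.932], [0.001, 0.932, -0.361], [-1.0, 0.001, 0.0]]
wrist_force: [0.3, 0.3, -1.9]
gripper_width: 0.501
```

```bash
python3 to.py .6259 .0444 .2080 1.201
```

```text
t 24.55 turn u [-0.004  0.004 -0.001] shift u [0.002 0.001 0.074] mm [0.098 0.044 4.428]
F [ 0.263  0.33  -1.884] M [0.016 0.018 0.015] g 0.5012507146845321 j6 -129.97042289718888 deg [-0.034  0.03  -0.005]
```

The pulley is past the key's top and moving freely. I continue down.

Emit:
{"op": "move_arm", "data": {"series": [[[0, 0, 0, 0, 0, -0.03, 0], [0, 0, 0, 0, 0, -0.03, 0], [0, 0, 0, 0, 0, -0.03, 0]]]}}

```text
time_s: 24.92
tcp_pos: [0.6259, 0.0444, 0.1976]
ee_rot: [[0.0, 0.361, 0.932], [0.001, 0.932, -0.361], [-1.0, 0.001, 0.0]]
wrist_force: [0.1, 1.6, -1.6]
gripper_width: 0.501
```

```bash
python3 to.py .6259 .0444 .2080 1.201
```

```text
t 24.925 turn u [-0.004  0.003 -0.   ] shift u [0.001 0.    0.174] mm [ 0.033  0.012 10.442]
F [ 0.139  1.609 -1.634] M [0.06  0.01  0.026] g 0.5008431996877414 j6 -129.97149551988937 deg [-0.036  0.024 -0.001]
```

Emit:
{"op": "move_arm", "data": {"series": [[[0, 0, 0, 0, 0, -0.03, 0], [0, 0, 0, 0, 0, -0.03, 0], [0, 0, 0, 0, 0, -0.03, 0], [0, 0, 0, 0, 0, -0.03, 0]]]}}

```text
time_s: 25.42
tcp_pos: [0.6259, 0.0444, 0.1899]
ee_rot: [[0.001, 0.361, 0.932], [0.001, 0.932, -0.361], [-1.0, 0.001, 0.0]]
wrist_force: [0.6, 0.1, -1.7]
gripper_width: 0.504
```

```bash
python3 to.py .6259 .0444 .2080 1.201
```

```text
t 25.425 turn u [-0.005  0.004  0.   ] shift u [ 0.    -0.     0.302] mm [ 0.015 -0.004 18.098]
F [ 0.641  0.056 -1.713] M [0.087 0.071 0.009] g 0.5043419439268465 j6 -129.9705742968132 deg [-0.041  0.03   0.001]
```

Emit:
{"op": "move_arm", "data": {"series": [[[0, 0, 0, 0, 0, -0.03, 0], [0, 0, 0, 0, 0, -0.03, 0], [0, 0, 0, 0, 0, -0.03, 0]]]}}

```text
time_s: 25.8
tcp_pos: [0.6259, 0.0444, 0.1842]
ee_rot: [[0.001, 0.361, 0.932], [0.001, 0.932, -0.361], [-1.0, 0.001, 0.0]]
wrist_force: [-0.4, 0.6, -1.9]
gripper_width: 0.501
```

```bash
python3 to.py .6259 .0444 .181 1.201
```

```text
t 25.8 turn u [-0.005  0.004 -0.001] shift u [-0.    -0.001 -0.053] mm [-0.002 -0.033 -3.174]
F [-0.407  0.553 -1.855] M [0.098 0.077 0.011] g 0.5008439443721869 j6 -129.9690016463652 deg [-0.036  0.034 -0.008]
```

Emit:
{"op": "move_arm", "data": {"series": [[[0, 0, 0, 0, 0, -0.02, 0], [0, 0, 0, 0, 0, -0.015, 0], [0, 0, 0, 0, 0, -0.01, 0]]]}}

```text
time_s: 26.18
tcp_pos: [0.6259, 0.0444, 0.1812]
ee_rot: [[0.0, 0.361, 0.932], [0.001, 0.932, -0.361], [-1.0, 0.001, 0.0]]
wrist_force: [0.8, 0.6, -1.3]
gripper_width: 0.5
```

```bash
python3 to.py .6259 .0444 .181 1.201
```

```text
t 26.175 turn u [-0.004  0.003 -0.001] shift u [ 0.    -0.    -0.003] mm [ 0.007 -0.023 -0.18 ]
F [ 0.775  0.648 -1.346] M [0.085 0.033 0.016] g 0.4995974133418233 j6 -129.9680637426371 deg [-0.035  0.027 -0.007]
```

Emit:
{"op": "move_arm", "data": {"series": [[[0, 0, 0, 0, 0, -0.01, 0], [0, 0, 0, 0, 0, -0.01, 0]]]}}

```text
time_s: 26.42
tcp_pos: [0.6259, 0.0444, 0.181]
ee_rot: [[0.001, 0.361, 0.933], [0.0, 0.933, -0.361], [-1.0, 0.001, 0.001]]
wrist_force: [-1.7, 1.3, 2.0]
gripper_width: 0.505
```

```bash
python3 to.py .6259 .0444 .181 1.201
```

```text
t 26.425 turn u [-0.002  0.005 -0.003] shift u [-0.    -0.001  0.   ] mm [-0.026 -0.035  0.018]
F [-1.689  1.29   2.031] M [ 0.164  0.607 -0.027] g 0.5046000683461862 j6 -129.97395039450888 deg [-0.019  0.044 -0.024]
```

The shoulder is felt at exactly TCP 181.0 mm, the predicted home height. I release.

Emit:
{"op": "move_arm", "data": {"series": [[[0, 0, 0, 0, 0, 0, 0.55], [0, 0, 0, 0, 0, 0, 0.65], [0, 0, 0, 0, 0, 0, 0.75], [0, 0, 0, 0, 0, 0, 0.9], [0, 0, 0, 0, 0, 0, 0.9]]]}}

```text
time_s: 27.05
tcp_pos: [0.6271, 0.0443, 0.1818]
ee_rot: [[0.004, 0.361, 0.933], [0.001, 0.933, -0.361], [-1.0, 0.002, 0.004]]
wrist_force: [-0.8, -0.5, -0.4]
gripper_width: 0.86
```

```bash
python3 to.py .6259 .0444 .181 1.201
```

```text
t 27.05 turn u [-0.004  0.031 -0.005] shift u [-0.02   0.002 -0.013] mm [-1.175  0.104 -0.785]
F [-0.827 -0.505 -0.356] M [-0.002 -0.029 -0.002] g 0.8600102424770512 j6 -129.9719734175775 deg [-0.03   0.246 -0.038]
```

Now straight up and away.

Emit:
{"op": "move_arm", "data": {"series": [[[0, 0, 0, 0, 0, 0.2, 0.95], [0, 0, 0, 0, 0, 0.5, 1], [0, 0, 0, 0, 0, 0.8, 1], [0, 0, 0, 0, 0, 0.6, 1], [0, 0, 0, -0.3, -0.7, 0, 1], [0, 0, 0, -0.3, -0.8, 0, 1], [0, 0, 0, -0.3, -0.8, 0, 1], [0, 0, 0, -0.3, -0.8, 0, 1], [0, 0, 0, -0.3, -0.8, 0, 1], [0, 0, 0, 0, 0, 0, 1]]]}}

```text
time_s: 28.3
tcp_pos: [0.5341, -0.1959, 0.3217]
ee_rot: [[0.017, 0.357, 0.934], [-0.002, 0.934, -0.357], [-1.0, 0.005, 0.016]]
wrist_force: [0.5, 0.9, 0.5]
gripper_width: 0.999
```

```bash
python3 avg.py side J 6 2>/dev/null;python3 avg.py top J 6 2>/dev/null
python3 - <<'E'
import cv2,numpy as np
a=cv2.imread('pics/sideJ.png');b=cv2.imread('pics/topJ.png')
f=lambda i,u,v,w:cv2.resize(i[v-w:v+w,u-w:u+w],(400,400),interpolation=cv2.INTER_CUBIC)
cv2.imwrite('pics/cJ.png',np.hstack([f(a,192,210,32),f(b,248,149,25)]))
E
cat > fin.py <<'E'
from fit import *
def f(P,p):
    Q=P-np.array([.0,0,p[4]])-np.array([p[0],p[1],0]);B=rot(Q,p[2])
    s=mn(cyl(Q,.034,0,.02),mx(cyl(Q,.027,0,.034),np.abs(B[...,1])-.022))
    s=mx(s,-cyl(Q,.01575,-.01,.1));s=mx(s,-box(B,[0,-.006,-.01],[.0235,.006,.1]))
    D=[p[5],p[6],-.315,-.37];S=rot(P-np.array([p[5],p[6],0]),-.37)
    return mn(mn(s,f_drive(P,D)),box(S,[.0092,-.005,.061],[.0192,.005,p[3]]))
for c,xy,b in(('top',(.6232,.0469),(248,148,17)),('side',(.625,.0451),(192,208,24))):
    d=np.load(f'/tmp/{c}J.npz')['d'];u,v,w=b;V_,U=np.mgrid[v-w:v+w,u-w:u+w];dd=d[v-w:v+w,u-w:u+w];m=dd>0
    U,V_,dd=U[m],V_[m],dd[m]
    g=lambda h,kz,a:round(float(np.mean(mn(np.abs(render(c,U,V_,f,[*xy,a,kz,h,*xy])-dd),.02)))*1e3,3)
    print(c,'h',[(h,g(h,.114,-.37)) for h in(.084,.086,.088,.09,.092,.096)])
    print(c,'kz',[(h,g(.088,h,-.37)) for h in(.106,.110,.114,.118,.122)])
    print(c,'a',[(round(float(h),2),g(.088,.114,h)) for h in np.arange(-.61,-.1,.06)])
E
python3 fin.py
```

```text
top h [(0.084, 9.747), (0.086, 9.169), (0.088, 8.59), (0.09, 8.632), (0.092, 9.208), (0.096, 10.459)]
top kz [(0.106, 8.702), (0.11, 8.638), (0.114, 8.59), (0.118, 8.629), (0.122, 8.693)]
top a [(-0.61, 8.789), (-0.55, 8.74), (-0.49, 8.682), (-0.43, 8.615), (-0.37, 8.59), (-0.31, 8.605), (-0.25, 8.66), (-0.19, 8.717), (-0.13, 8.755)]
side h [(0.084, 4.435), (0.086, 3.919), (0.088, 3.367), (0.09, 3.487), (0.092, 4.099), (0.096, 5.286)]
side kz [(0.106, 3.378), (0.11, 3.378), (0.114, 3.367), (0.118, 3.395), (0.122, 3.439)]
side a [(-0.61, 3.506), (-0.55, 3.46), (-0.49, 3.424), (-0.43, 3.364), (-0.37, 3.367), (-0.31, 3.377), (-0.25, 3.419), (-0.19, 3.453), (-0.13, 3.481)]
```

View pics/cJ.png

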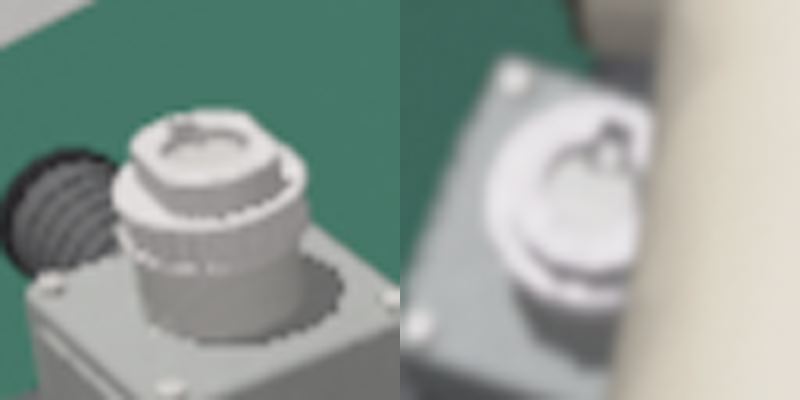

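View pics/sideJ.png

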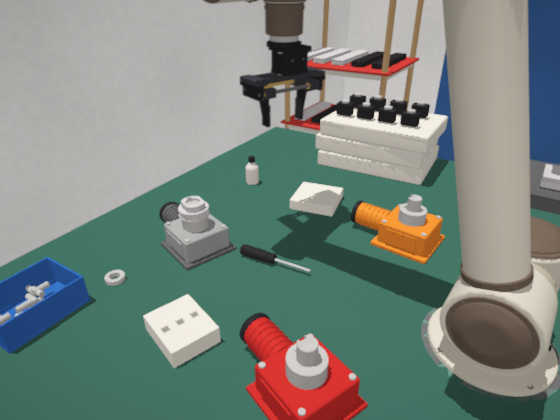

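The side view (193,212) shows the pulley flat on the shoulder, with its keyway and key lined up and both foams empty. The bystanders (bottle 252,172; screwdriver 275,259; ring 115,278) are unmoved, and the robot is clear. I hand in.

```bash
python3 -c "
from h import *
print(r.sense()['time_s'],r.finish_job())"
```

```text
the job is handed in; nothing more can be done
28.9 None
```

The key is home in the grey drive's slot, the pulley is seated on the shoulder with its keyway over the key, and I handed the job in at 28.9 s.

- **Key:** It touched the pocket's outer edge lightly (about 2 N). I eased it about 1 mm inward, it went in freely, and it fell home when released. The depth fits in both cameras put its top at 114 mm, which is the home height.
- **Pulley:** I gripped it by its flats and turned it to the slot's angle, about −0.37 rad in the world frame. It touched the shaft's rim once at about 6 N, and I eased it about 1 mm. It then slid freely until I felt the shoulder at about 4 N, at the predicted height.
- **Last checks:** The pulley's underside fits best at 88 to 89 mm, where home is 88. Its keyway angle fits best at about −0.37 in the top camera and between −0.43 and −0.37 in the side camera. The screwdriver, bottle and bearing ring looked unmoved, and the robot was clear of everything.
- **Disagreements:** The two cameras differed by about 2 to 4 mm in absolute position, so I relied on positions measured within the side camera. In the last top picture the arm hid part of the pulley, which makes that fit weaker.

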